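# Blow the dust off a sample dish at the two-speed blow gun

## Robot

A 6-joint arm with a two-finger parallel gripper is mounted at the origin on the work surface. World frame = base frame: x ahead of the robot, y to its left, z up, the work surface at z = 0. Lengths are in mm, angles in rad, forces in N, time in s.
With the tool pointing down it reaches from about 350 to 875 mm from the base axis. Payload 4.2 kg.
Tool frame: the origin (TCP) lies midway between the tips of the shut fingers; the grasp point (between the pads) lies 19 mm behind it (arm.grip_point_offset is the z of the grasp point in the tool frame, in mm); z points along the fingers, x is the direction in which the jaws open and shut, and the axes are right-handed (so a half turn about z gives the same grasp; the last joint's range is limited). The gripper opens to 85 mm and grips with 20 to 120 N. Pads are 22 mm wide; open, the fingers measure 114 mm over their backs; the gripper's body (76 mm by 85 mm) begins 54 mm behind the grasp point. The pads swing forward as they close: fully open they stand 13 mm farther back than shut.
Start: joints at [1.409, 0.385, 0.008, 0, -1.194, -0.259], TCP at [255.273, 570.469, 231.312] pointing down, gripper open.
Joint ranges: [-3.14, 3.14], [-1.21, 2.06], [-1.07, 1.41], [-3.16, 2.05], [-2.99, -0.16], [-3.1, 3.1]. Speed limits (rad/s): [2.79, 2.79, 3.14, 3.14, 3.14, 3.14].

## Interface

Orientations are given as a unit quaternion [x, y, z, w].
In Python, from bench import arm gives the robot as it stands.
- The arm moves only by the shell command python3 -m jog 'ROWS'. ROWS is JSON, a list of rows, each an object of numbers: "hand": the finger opening in mm, from 0 to 85.4; "dx", "dy", "dz": the shift along the tool's x, y, z in mm; "rx", "ry", "rz": the turn, a rotation vector about the tool's x, y, z in rad. A call has 1 to 5 rows; each row shifts and turns the commanded pose from where the row before left it, along the tool's axes as they then stand; what a row does not reach is not made up. A row lasts 1/12 s, in which the tool goes at most 41.7 mm and 7.16 degrees, less where a joint would pass 70% of its speed; a pose out of reach is approached as far as the arm can. A call with a gripper value outside its range is refused whole. The fingers move at their own pace and stop on an object; the grip force is fixed at half the most. Time passes only in rows, so rows that do not move let the fingers close. It gives the time, the measured TCP pose, the force and the opening at its end, in the units of the state.
- arm.read_state(): the state, without advancing time (a new reading comes with each control period).
- arm.get_image(name): name is "scene" or "top"; returns a dict with "img" (480x640x3 uint8, red, green, blue), "depth" (480x640 float32, mm along the optical axis (not along the pixel's ray), 0 where there is no reading), "intrinsics" (3x3 intrinsics, pixels), "R" (3x3) and "t" (3): a world point X has camera coordinates R X + t. Camera axes: x right, y down, z forward; pixel columns grow to the right and rows downward; lengths in mm; the calibration is good to about 2 mm. A picture is of the moment at which its call begins.
- arm.job_done(): hands the job in, once; it reports no verdict.
The state is a dict: "clock": time; "joints": joint angles; "joint_vel": joint speeds; "joint_efforts": joint torques, N m; "position": TCP position; "ee_rot": TCP orientation; "contact_force": force on the tool from outside, world axes, zero at the start; "wrist_torque": the same for the moment, N m; "gripper_width": finger opening in mm.
Only numpy, scipy, OpenCV 4.12 (cv2) and the standard library are available. Lean on these libraries where they do the work, as an engineer would, in place of code of your own. Each camera call takes 0.05 s, during which the arm holds its last target.

## Task

Slide the steel sample dish along the bench, without lifting it, until it is fully home in the V-shaped stop in front of the blow gun, then flip the air-supply toggle over to on (leaning to the other side of its box). Push the gun's lever trigger down past its pressure point, all the way into the second stage (full blow), keep it there for at least one second and let it spring back up, then flip the toggle back to off. The dish stays home in the stop, and the regulator knob, the beaker, the jar and the bottle stay as they are.

Things in the scene. Friction and masses are not known exactly. Their poses are not given: they have to be found in the camera images.
- dish: Loose round steel dish, 120 mm across and 24 mm high, open on top with a 3 mm wall and a 4 mm floor, three flat metal discs fixed in it; about 0.35 kg. Origin: centre of its underside, on the bench. It starts to the right (-y) of the station, on the open side of the stop.
- station: Blow-off station fixed to the bench, yaw within 0.2 rad. Origin: bench height, centre of the V stop's nest; x axis away from the robot, y to the left. V stop: two walls 26 mm high, 12 mm thick, 60 mm long, at 45 degrees either side of the y axis, meeting at +y, open to -y: the dish is pushed in towards +y. The 8 mm foot plate begins at x = 100 mm.
- gun (a point): Middle of the grey blow gun body, 106 mm above the bench (station x = 160, y = 30 mm). The body is 30 mm thick and 150 mm long, along the station's x, on a post. From its end nearer the robot a thin steel nozzle tube slants down towards the nest and ends at station x = 40, y = 16 mm, 57 mm above the bench.
- nest (a point): Where the centre of the dish's underside is when the dish touches both walls of the V stop (the station's origin, bench height).
- trigger (a joint): Spring-return steel lever on top of the gun; 0 rad = released, free end raised; 0.34 = fully down, hard stop. Pressed at the pad, 1.5 to 4 N move it through the first stage to the pressure point at 0.18, where resistance jumps to about 10 N; 10 to 15 N press it through the second stage. Over 0.27 counts as full blow.
- trigger_pad (a point): Where to press, straight down: on the lever's upper face, middle line, 85 mm from its hinge. The lever is a bar 24 mm wide, 8 mm thick, 118 mm long, along the station's x, hinged 135 mm above the bench at its nozzle end. This point moves with it: height 167 mm released, 139 mm fully down.
- switch_box: Grey box fixed to the bench, 90 mm (its x) by 80 mm (its y), top at 60 mm, with the toggle lever standing on its top. Origin: centre of the underside. Its x axis points roughly away from the robot (yaw within 0.35 rad). It may have changed places with the regulator box.
- air_toggle (a joint): Air toggle: 10 mm steel rod with a 20 mm ball, ball centre 66 mm from the pivot; pivot at the centre of the switch box's top, axis along the box's y. 0 rad = off, leaning 0.45 rad to the box's -x (towards the robot); 0.9 = on, leaning as far to +x. It snaps: pushed past upright (0.45) it jumps over by itself; 3 to 6 N on the rod start it.
- toggle_tip (a point): Centre of the toggle's ball (about 119 mm above the bench at either end). Moves with the toggle.
- regulator_box: Box of the same size and look as the switch box, but with a round black knob (48 mm across, top at 93 mm) in place of the toggle. Fixed; leave alone.
- knob_mark (a point): Outer end of the pointer line on the regulator knob, 22 mm from the knob's axis; the knob turns easily and must keep its setting.
- beaker: Loose glass beaker, 70 mm across, 95 mm high; origin at the centre of its underside. Bystander.
- jar: Loose glass jar with a metal lid, 68 mm across, 100 mm high; origin at the centre of its underside. Bystander.
- bottle: Loose white bottle, 60 mm across, 150 mm high; origin at the centre of its underside. Bystander.
There are look-alikes about, which are no part of the job. Several things have the shape of the dish; the one meant has the colours described above.

How it is judged (in metres and radians):
On the way, in this order (a step that is already met when the one before it is completed fails the run):
1. the dish is home in the V stop (horizontal distance between dish and nest below 0.012 m and linear speed of dish below 0.02 m/s), for 0.2 s.
2. the air toggle has been flipped on, the dish still home (value of joint air_toggle above 0.75 rad and horizontal distance between dish and nest below 0.012 m), for 0.2 s.
3. the trigger is held in its second stage for one second with the air on and the dish home (all of step 2 and value of joint trigger above 0.27 rad), for 1 s.
4. the trigger has sprung back, the air still on (value of joint trigger below 0.05 rad and value of joint air_toggle above 0.75 rad), for 0.1 s.
5. the air toggle has been flipped back off (value of joint air_toggle below 0.15 rad), for 0.2 s.
At the end, for the whole second after the job is handed in: The dish rests with its centre within 12 mm of the nest point, the air toggle is off (under 0.15 rad) and the trigger is released (under 0.05 rad) (all of step 1 and value of joint air_toggle below 0.15 rad and value of joint trigger below 0.05 rad); the robot touches nothing.
It fails at once if the dish is lifted or tipped (height (world z) of dish above 0.015 m or angle between dish's own z axis and vertical above 0.3 rad).
It fails at once if the beaker, the jar or the bottle is moved by more than 30 mm or knocked over (distance of any of beaker, jar, bottle from where it was at the start of the episode above 0.03 m or angle between any of beaker, jar, bottle's own z axis and vertical above 0.5 rad).
It fails at once if the regulator knob is turned (its pointer moves by more than 8 mm) (distance of knob_mark from where it was at the start of the episode above 0.008 m).
It also fails if it takes over 72 s, if anything falls off the work surface, if the arm or the gripper's body presses on something with over 40 N, if the wrist force passes 120 N, or if a joint passes its speed limit or range.

## Working session

There is one attempt and no reset: what is moved stays moved. The work goes in short steps, Python scripts to look and compute and a shell command to move; the robot and the scene stay as the last step left them, time stands still between calls to the robot, and variables do not carry over. Pictures are saved under pics/ and viewed, and the job is handed in when it is done.

```bash
ls; mkdir -p pics; cat > h.py <<'E'
import numpy as np, cv2
from bench import arm
def grab(n,fn):
    d=arm.get_image(n); cv2.imwrite('pics/'+fn+'.png',d['img'][:,:,::-1]); np.savez('pics/'+fn+'.npz',**d); return d
def load(fn): return dict(np.load('pics/'+fn+'.npz'))
def proj(d,X):
    c=d['R']@np.asarray(X,float)+d['t']; p=d['intrinsics']@c; return p[:2]/p[2]
def ray(d,u,v,z):
    r=d['R'].T@np.linalg.inv(d['intrinsics'])@np.array([u,v,1.]); o=-d['R'].T@d['t']; return o+r*(z-o[2])/r[2]
def cloud(d):
    v,u=np.mgrid[:480,:640]; K=d['intrinsics']; z=d['depth'].astype(float)
    c=np.stack([(u-K[0,2])/K[0,0]*z,(v-K[1,2])/K[1,1]*z,z],-1); X=(c-d['t'])@d['R']; X[z==0]=np.nan; return X
E
python3 - <<'E'
from h import *
for n in('scene','top'):
    d=grab(n,n+'0'); print(n,-d['R'].T@d['t'],d['R'],d['intrinsics'])
print(arm.read_state())
E
```

```text
pics
scene [1418.75025651 -481.30116983  796.01239178] [[ 0.51167819  0.85891744  0.02112488]
 [ 0.51098273 -0.28445462 -0.81116103]
 [-0.69071129  0.42584786 -0.5844412 ]] [[518.08260637   0.         319.83573957]
 [  0.         518.08260637 233.32145265]
 [  0.           0.           1.        ]]
top [ 549.3048454    10.24774615 1092.75348305] [[-0.00332496 -0.9996006  -0.02806379]
 [-0.99965766  0.00405085 -0.02584869]
 [ 0.02595205  0.02796824 -0.99927187]] [[454.33744346   0.         322.53851651]
 [  0.         454.33744346 245.53809426]
 [  0.           0.           1.        ]]
{'clock': 0.1, 'joints': array([ 1.40861206e+00,  3.85469576e-01,  6.78880318e-03, -4.02730891e-04,
       -1.19399063e+00, -2.58629417e-01]), 'joint_vel': array([ 0.0002192 , -0.00131953,  0.00381047,  0.00177968,  0.00159268,
        0.00072402]), 'joint_efforts': array([-5.10229856e-04, -3.93318486e+01,  1.88928795e+01,  4.19799238e+00,
       -2.57866741e-03,  8.72407213e-06]), 'position': array([255.08036213, 570.02557244, 230.35213956]), 'ee_rot': array([-5.43764931e-01,  8.39237026e-01, -5.68310205e-04, -7.68786983e-04]), 'contact_force': array([0.13103347, 0.80313874, 0.04178573]), 'wrist_torque': array([-0.01584306,  0.02739961,  0.01113433]), 'gripper_width': 85.50427417408952}
```

View pics/top0.png

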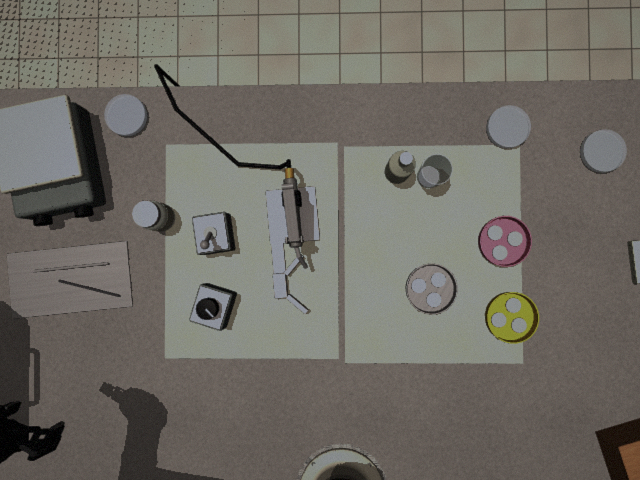

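View pics/scene0.png

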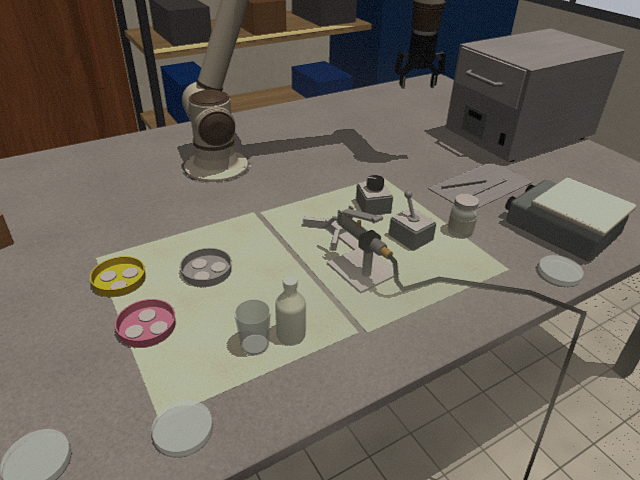

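The top view shows the steel dish at (431,288), the V stop near (290,283), the gun at (292,215), the toggle box at (212,233) and the regulator at (212,307). The beaker and bottle are at (405–435,170) and the jar is at (148,216). I'll zoom in on these.

```bash
python3 - <<'E'
from h import *
d=load('top0'); 
def crop(d,x0,y0,x1,y1,s,fn):
    c=cv2.resize(d['img'][y0:y1,x0:x1,::-1],None,fx=s,fy=s,interpolation=cv2.INTER_CUBIC)
    c=np.clip(c.astype(float)*1.3,0,255).astype(np.uint8)
    for x in range((x0+9)//10*10,x1,10): cv2.putText(c,str(x),((x-x0)*s,8),0,.3,(0,0,255)); cv2.line(c,((x-x0)*s,10),((x-x0)*s,14),(0,0,255),1)
    for y in range((y0+9)//10*10,y1,10): cv2.putText(c,str(y),(0,(y-y0)*s),0,.3,(0,0,255))
    cv2.imwrite('pics/'+fn+'.png',c)
crop(d,180,160,330,325,4 if 0 else 3,'c1'); crop(d,255,230,345,320,6,'c2')
crop(load('scene0'),290,170,450,290,5,'c3')
X=cloud(d)
np.set_printoptions(precision=1,suppress=True)
for (u,v) in [(431,288),(212,225),(207,243),(285,230),(295,270),(300,305),(292,190),(290,165),(280,290),(278,300)]: print(u,v,X[v,u])
E
```

```text
431 288 [ 475.6 -216.8    3.8]
212 225 [624.1 291.8  62.7]
207 243 [580.9 286.  123.4]
285 230 [615.2 130.7   6.4]
295 270 [519.1 107.2   1.8]
300 305 [437.6  93.5  25. ]
292 190 [686.7  97.9 172.3]
290 165 [750.5 108.  110.6]
280 290 [472.8 140.6  24.9]
278 300 [447.1 148.4   0.8]
```

View pics/c1.png

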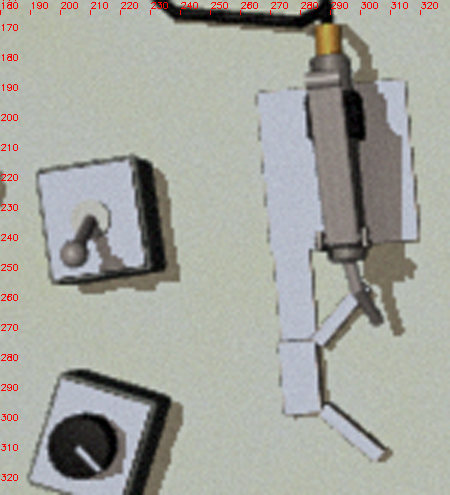

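View pics/c2.png

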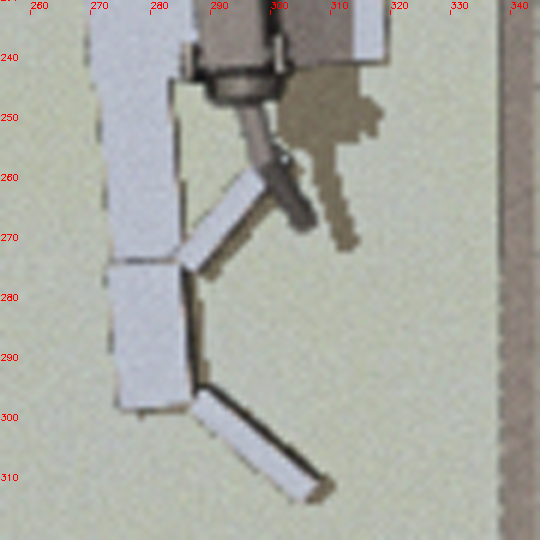

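View pics/c3.png

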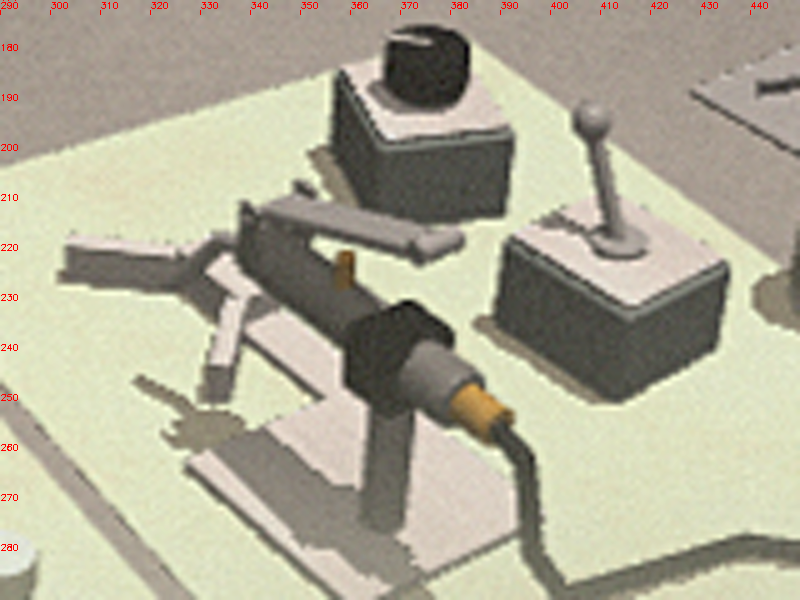

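```bash
python3 - <<'E'
from h import *
np.set_printoptions(precision=1,suppress=True)
d=load('top0'); X=cloud(d); Z=X[...,2]; im=d['img'].astype(int)
def comp(lo,hi,box):
    m=np.zeros((480,640),np.uint8); x0,y0,x1,y1=box
    b=(Z>lo)&(Z<hi)
    b&=(im.min(2)>140)&(im[...,2]>=im[...,1]-8)
    m[y0:y1,x0:x1]=b[y0:y1,x0:x1]
    return m
for name,lo,hi,box,z in [('A',18,32,(287,292,312,316),26),('B',15,32,(285,255,304,277),26),('br',15,32,(270,270,288,300),26),('sw',52,68,(185,205,240,262),60),('reg',52,68,(185,280,240,335),60),('foot',2,14,(262,180,322,245),8)]:
    m=comp(lo,hi,box); vs,us=np.nonzero(m)
    P=np.array([ray(d,u,v,z)[:2] for u,v in zip(us,vs)],np.float32)
    r=cv2.minAreaRect(P); print(name,len(P),r,cv2.boxPoints(r).round(1).tolist(), 'zmed',np.median(Z[m>0]))
# toggle ball, dish by depth
m=(Z>8)&(Z<40); mm=np.zeros((480,640),np.uint8); mm[255:322,398:465]=m[255:322,398:465]
vs,us=np.nonzero(mm); P=np.array([ray(d,u,v,24)[:2] for u,v in zip(us,vs)],np.float32); print('dish',cv2.minEnclosingCircle(P),P.mean(0))
mm=(Z>95)&(Z<140); q=X[225:262,190:225][mm[225:262,190:225]]; print('ball',len(q),q.mean(0),q.min(0),q.max(0))
for n,(x0,y0,x1,y1,lo) in dict(bot=(380,140,420,190,100),beak=(415,150,455,195,80),jar=(125,195,170,235,80)).items():
    s=X[y0:y1,x0:x1].reshape(-1,3); s=s[s[:,2]>lo]; print(n,len(s),s.mean(0),s.max(0),s.min(0))
E
```

```text
A 57 ((440.5910949707031, 102.03462219238281), (53.43132019042969, 7.20941162109375), 50.2839241027832) [[420.70001220703125, 83.80000305175781], [426.29998779296875, 79.19999694824219], [460.3999938964844, 120.30000305175781], [454.8999938964844, 124.9000015258789]] zmed 26.094364615001865
B 38 ((528.8138427734375, 114.03952026367188), (7.311254501342773, 40.2451057434082), 48.604835510253906) [[511.29998779296875, 124.5999984741211], [541.5, 98.0], [546.2999877929688, 103.5], [516.0999755859375, 130.10000610351562]] zmed 25.682256369013928
br 148 ((485.8204345703125, 140.45553588867188), (33.02603530883789, 63.32249450683594), 89.92561340332031) [[454.1000061035156, 124.0], [517.5, 123.9000015258789], [517.5, 156.89999389648438], [454.20001220703125, 157.0]] zmed 25.678853262808552
sw 371 ((605.9013671875, 296.3712463378906), (78.2583999633789, 68.8006591796875), 8.477145195007324) [[562.0999755859375, 324.6000061035156], [572.2999877929688, 256.6000061035156], [649.7000122070312, 268.1000061035156], [639.5, 336.20001220703125]] zmed 59.81051761170007
reg 248 ((436.1705017089844, 2
[... 203 characters left out ...]
9.29998779296875, 341.79998779296875]] zmed 59.71250639767444
foot 650 ((650.880126953125, 111.14401245117188), (140.72744750976562, 142.719482421875), 3.188279151916504) [[576.7000122070312, 178.5], [584.5999755859375, 36.0], [725.0999755859375, 43.79999923706055], [717.2000122070312, 186.3000030517578]] zmed 7.471463961140303
dish ((475.8974609375, -212.93630981445312), 60.17694854736328) [ 474.2 -218. ]
ball 83 [580.4 291.6 121.3] [570.2 283.8  95.2] [595.1 301.4 132.5]
bot 414 [ 750.5 -133.5  123.9] [ 778.7 -112.3  153.6] [ 730.3 -162.   100. ]
beak 243 [ 745.6 -215.2   91.3] [ 775.8 -165.7   99.4] [ 708.7 -246.2   80. ]
jar 614 [647.2 429.5  98.5] [675.8 461.6 104.8] [618.3 401.9  80.1]
```

```bash
python3 - <<'E'
from h import *
np.set_printoptions(precision=1,suppress=True)
d=load('top0'); X=cloud(d); Z=X[...,2]
def ln(n,a,b,z,nom):
    A=ray(d,*a,z);B=ray(d,*b,z);v=B-A; print(n,A[:2],B[:2],'len',np.hypot(*v[:2]),'yaw',np.degrees(np.arctan2(v[1],v[0]))-nom)
ln('A in',(290.3,294.7),(308.3,310),26,-135)
ln('A out',(286.7,297.5),(303.8,313.3),26,-135)
ln('B in',(287.5,275),(299.7,260.8),26,-45)
ln('B out',(285,273),(297.5,258.7),26,-45)
ln('br right',(287,295),(285,274),26,0)
ln('foot right',(319.3,239.5),(315.2,186.5),8,0)
ln('foot left',(270,243),(266,190.5),8,0)
ln('foot bottom',(302,241.5),(319,239.5),8,-90)
S=X[150:260,270:315].reshape(-1,3)
for lo,hi in((128,140),(140,150),(150,160),(160,170),(170,190),(128,190)):
    s=S[(S[:,2]>lo)&(S[:,2]<hi)]
    if len(s)>8: print(lo,len(s),s.mean(0),s.min(0),s.max(0))
s=S[(S[:,2]>128)&(S[:,2]<190)]
for x in range(560,760,10):
    q=s[(s[:,0]>x)&(s[:,0]<=x+10)]
    if len(q): print(x,len(q),q.mean(0),'y',q[:,1].min(),q[:,1].max())
# scene cloud for lever
d2=load('scene0'); X2=cloud(d2)
S=X2[200:250,330:400].reshape(-1,3); s=S[(S[:,2]>128)&(S[:,2]<190)]
for x in range(560,760,10):
    q=s[(s[:,0]>x)&(s[:,0]<=x+10)]
    if len(q): print('sc',x,len(q),q.mean(0),'y',q[:,1].min(),q[:,1].max(),'z',q[:,2].max())
E
```

```text
A in [461.9 116.2] [426.1  74. ] len 55.36046398794246 yaw 4.702839432634448
A out [455.3 124.7] [418.3  84.6] len 54.556536510123244 yaw 2.3521302116794516
B in [508.1 122.7] [541.3  93.9] len 44.006080031547704 yaw 4.123605119813675
B out [512.8 128.6] [546.3  99.1] len 44.65838446156053 yaw 3.633436777530079
br right [461.2 124. ] [510.4 128.6] len 49.47849878303789 yaw 5.393581350885396
foot right [591.9  48.3] [719.2  57.7] len 127.59616825133087 yaw 4.242681022806068
foot left [584.1 166.6] [710.5 176.2] len 126.7419941848936 yaw 4.350766193910857
foot bottom [587.3  89.7] [592.  49.] len 40.97845435449801 yaw 6.457716366680813
128 71 [589.   97.3 137.7] [579.8  78.  130.2] [598.6 116.3 139.9]
140 164 [603.6  99.3 144.6] [579.7  79.8 140. ] [629.4 115.7 149.9]
150 169 [633.4 101.9 154.8] [610.6  89.4 150. ] [653.5 114.1 160. ]
160 169 [662.4 104.  164.9] [638.8  92.4 160.1] [685.2 118.7 170. ]
170 146 [687.7 106.6 175.4] [670.5  95.2 170. ] [700.6 119.7 183.2]
128 719 [640.1 102.3 157.4] [579.7  78.  130.2] [700.6 119.7 183.2]
570 2 [579.7 112.9 138.6] y 112.04877133487646 113.
[... 1332 characters left out ...]
 97.4 150. ] y 87.10534967952002 112.74968349663577 z 156.21502437742535
sc 640 38 [644.1  97.7 146.5] y 88.17201467040745 108.66124777299142 z 160.13616750537668
sc 650 21 [654.6  98.  160.5] y 89.81617291293408 112.78528896465585 z 163.02135839644714
sc 660 25 [665.3 100.  164.3] y 89.62162234237795 113.85605305369862 z 166.95889980182957
sc 670 21 [675.1  99.8 167.5] y 90.39526848220827 111.8160649967743 z 171.4831704413659
sc 680 21 [683.8  98.7 170.1] y 91.60136963939135 111.50382475170322 z 174.10852850943579
sc 690 45 [696.4 104.7 175.9] y 93.32040280017003 119.02154825932266 z 180.61900607699633
sc 700 23 [701.6 103.6 174.6] y 94.18344546620753 117.58087892758223 z 179.83613894898892
```

```bash
cat >> h.py <<'E'
from scipy.spatial.transform import Rotation as Rn
def to(p,yaw=None):
    """needed shift in tool axes to reach world p; turn rz to bring tool x to yaw (tool down)"""
    s=arm.read_state(); R=Rn.from_quat(s['ee_rot']); M=R.as_matrix()
    y=np.degrees(np.arctan2(M[1,0],M[0,0]))
    print('clk %.2f pos %s yawx %.2f tilt %.2f F %s w %.1f'%(s['clock'],s['position'].round(1),y,np.degrees(np.arccos(-M[2,2])),s['contact_force'].round(1),s['gripper_width']))
    if p is not None: print('tool shift',(M.T@(np.asarray(p)-s['position'])).round(1))
    if yaw is not None: print('rz',round(-np.radians((yaw-y+180)%360-180),3))
E
python3 - <<'E'
from h import *
d=load('top0'); print(ray(d,430.5,288.5,24),ray(d,405,288.5,24),ray(d,456,288.5,24),ray(d,430.5,264,24),ray(d,430.5,313,24))
for c in [(502.5,241.5),(512,317)]: print(ray(d,*c,24))
to([475,-310,230],-175.5)
E
```

```text
[ 475.78704791 -211.45287426   24.        ] [ 475.87013037 -152.24469782   24.        ] [ 475.70422461 -270.47637255   24.        ] [ 532.89777667 -211.99159216   24.        ] [ 418.83398866 -210.91564364   24.        ]
[ 584.76908528 -379.10496729   24.        ]
[ 409.61557634 -398.53069911   24.        ]
clk 0.10 pos [255.1 570.  230.4] yawx -114.12 tilt 0.11 F [0.1 0.8 0. ] w 85.5
tool shift [ 713.3 -560.3    1.8]
rz 1.071
```

```bash
python3 -m jog '[{"rz":0.12,"hand":80},{"rz":0.12},{"rz":0.12},{"rz":0.12},{"rz":0.12}]'; python3 -m jog '[{"rz":0.12},{"rz":0.12},{"rz":0.12},{"rz":0.11}]'; python3 -c "
from h import *
to([475,-310,230],-175.5)"
```

```text
clk 0.10 pos [255.1 570.  230.4] yawx -114.12 tilt 0.11 F [0.1 0.8 0. ] w 85.5
tool shift [ 713.3 -560.3    1.8]
rz 1.071$[0]: bad value
$[0]: bad value
```

```bash
python3 -m jog '[{"rz":0.12}]'; python3 -m jog '[{"hand":80,"dx":0,"dy":0,"dz":0,"rx":0,"ry":0,"rz":0.12}]'; python3 -m jog --help
```

```text
clock: 0.18
position: [255.1, 570.1, 230.5]
ee_rot: [-0.492, 0.871, -0.001, -0.001]
contact_force: [0.2, -0.3, 0.1]
gripper_width: 79.9$[0]: bad value
invalid input: not JSON, or not a number
```

```bash
python3 -m jog '[{"hand":80,"dx":0,"dy":0,"dz":0,"rx":0,"ry":0,"rz":0.12},{"hand":80,"dx":0,"dy":0,"dz":0,"rx":0,"ry":0,"rz":0.12},{"hand":80,"dx":0,"dy":0,"dz":0,"rx":0,"ry":0,"rz":0.12},{"hand":80,"dx":0,"dy":0,"dz":0,"rx":0,"ry":0,"rz":0.12},{"hand":80,"dx":0,"dy":0,"dz":0,"rx":0,"ry":0,"rz":0.12}]' ; python3 -m jog '[{"hand":80,"dx":0,"dy":0,"dz":0,"rx":0,"ry":0,"rz":0.12},{"hand":80,"dx":0,"dy":0,"dz":0,"rx":0,"ry":0,"rz":0.12},{"hand":80,"dx":0,"dy":0,"dz":0,"rx":0,"ry":0,"rz":0.11}]' ; python3 -c "
from h import *
to([475,-310,230],-175.5)"
```

```text
clock: 0.6
position: [255.1, 570.2, 230.7]
ee_rot: [-0.21, 0.978, -0.001, -0.0]
contact_force: [0.1, -0.3, 0.1]
gripper_width: 79.9
clock: 0.85
position: [255.1, 570.1, 230.6]
ee_rot: [-0.037, 0.999, -0.001, -0.0]
contact_force: [-0.8, 0.3, -0.6]
gripper_width: 80.0
clk 0.85 pos [255.1 570.1 230.6] yawx -175.75 tilt 0.08 F [-0.8  0.3 -0.6] w 80.0
tool shift [-154.1 -894.     1.6]
rz -0.004
```

```bash
python3 -m jog '[{"hand":80,"dx":-7,"dy":-36,"dz":0,"rx":0,"ry":0,"rz":0},{"hand":80,"dx":-7,"dy":-36,"dz":0,"rx":0,"ry":0,"rz":0},{"hand":80,"dx":-7,"dy":-36,"dz":0,"rx":0,"ry":0,"rz":0},{"hand":80,"dx":-7,"dy":-36,"dz":0,"rx":0,"ry":0,"rz":0},{"hand":80,"dx":-7,"dy":-36,"dz":0,"rx":0,"ry":0,"rz":0}]' ; python3 -m jog '[{"hand":80,"dx":-7,"dy":-36,"dz":0,"rx":0,"ry":0,"rz":0},{"hand":80,"dx":-7,"dy":-36,"dz":0,"rx":0,"ry":0,"rz":0},{"hand":80,"dx":-7,"dy":-36,"dz":0,"rx":0,"ry":0,"rz":0},{"hand":80,"dx":-7,"dy":-36,"dz":0,"rx":0,"ry":0,"rz":0},{"hand":80,"dx":-7,"dy":-36,"dz":0,"rx":0,"ry":0,"rz":0}]' ; python3 -m jog '[{"hand":80,"dx":-7,"dy":-36,"dz":0,"rx":0,"ry":0,"rz":0},{"hand":80,"dx":-7,"dy":-36,"dz":0,"rx":0,"ry":0,"rz":0},{"hand":80,"dx":-7,"dy":-36,"dz":0,"rx":0,"ry":0,"rz":0},{"hand":80,"dx":-7,"dy":-36,"dz":0,"rx":0,"ry":0,"rz":0},{"hand":80,"dx":-7,"dy":-36,"dz":0,"rx":0,"ry":0,"rz":0}]' ; python3 -c "
from h import *
to([475,-310,230],-175.5)"
```

```text
clock: 1.27
position: [304.5, 391.8, 230.8]
ee_rot: [-0.04, 0.999, -0.0, -0.0]
contact_force: [0.4, -0.8, 0.3]
gripper_width: 80.0
clock: 1.68
position: [353.6, 215.2, 231.1]
ee_rot: [-0.04, 0.999, -0.0, -0.0]
contact_force: [1.1, 0.4, 1.5]
gripper_width: 80.0
clock: 2.1
position: [402.8, 38.7, 231.3]
ee_rot: [-0.04, 0.999, 0.0, 0.0]
contact_force: [1.0, 0.3, 0.1]
gripper_width: 80.0
clk 2.10 pos [402.8  38.7 231.3] yawx -175.39 tilt 0.02 F [1.  0.3 0.1] w 80.0
tool shift [ -43.9 -353.4    1.2]
rz 0.002
```

```bash
python3 -m jog '[{"hand":80,"dx":-4,"dy":-35,"dz":0,"rx":0,"ry":0,"rz":0},{"hand":80,"dx":-4,"dy":-35,"dz":0,"rx":0,"ry":0,"rz":0},{"hand":80,"dx":-4,"dy":-35,"dz":0,"rx":0,"ry":0,"rz":0},{"hand":80,"dx":-4,"dy":-35,"dz":0,"rx":0,"ry":0,"rz":0},{"hand":80,"dx":-4,"dy":-35,"dz":0,"rx":0,"ry":0,"rz":0}]' ; python3 -m jog '[{"hand":80,"dx":-4,"dy":-35,"dz":20,"rx":0,"ry":0,"rz":0},{"hand":80,"dx":-4,"dy":-35,"dz":20,"rx":0,"ry":0,"rz":0},{"hand":80,"dx":-4,"dy":-35,"dz":20,"rx":0,"ry":0,"rz":0},{"hand":80,"dx":-4,"dy":-35,"dz":20,"rx":0,"ry":0,"rz":0},{"hand":80,"dx":-4,"dy":-35,"dz":20,"rx":0,"ry":0,"rz":0}]' ;python3 -m jog '[{"hand":80,"dx":0,"dy":0,"dz":10,"rx":0,"ry":0,"rz":0},{"hand":80,"dx":0,"dy":0,"dz":0,"rx":0,"ry":0,"rz":0}]' ; python3 -c "
from h import *
to([475,-310,0],-175.5)
d=grab('scene','s1');grab('top','t1')"
```

```text
clock: 2.52
position: [436.7, -134.1, 231.1]
ee_rot: [-0.04, 0.999, 0.0, -0.0]
contact_force: [0.8, 0.5, -0.4]
gripper_width: 80.0
clock: 2.93
position: [470.6, -306.8, 129.9]
ee_rot: [-0.04, 0.999, 0.0, -0.0]
contact_force: [0.5, -0.5, 1.1]
gripper_width: 80.2
clock: 3.1
position: [468.6, -305.8, 117.4]
ee_rot: [-0.038, 0.999, 0.002, -0.004]
contact_force: [0.4, 0.9, -0.8]
gripper_width: 79.8
clk 3.10 pos [ 468.6 -305.8  117.4] yawx -175.65 tilt 0.45 F [ 0.4  0.9 -0.8] w 79.8
tool shift [ -6.9  -5.1 117.3]
rz -0.003
```

View pics/s1.png

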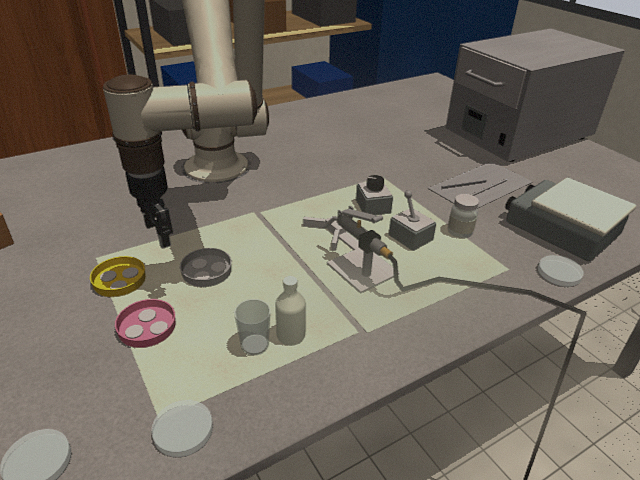

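View pics/t1.png

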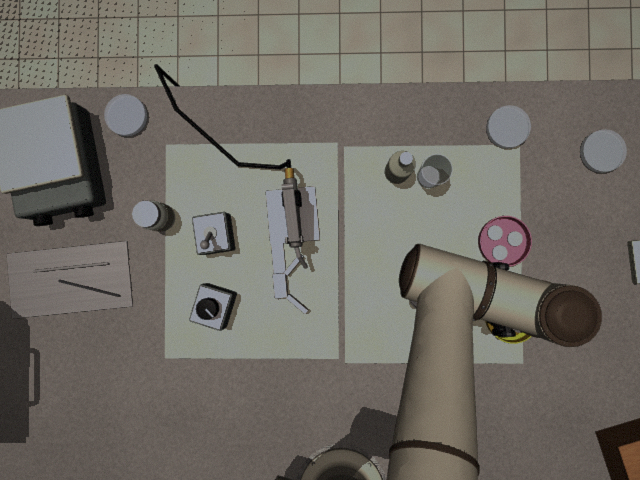

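Scene view: the gripper, around (155,215), hangs behind the -y side of the steel dish at (206,267), clear of the pink and yellow ones. Descending.

```bash
python3 -m jog '[{"hand":80,"dx":-2,"dy":0,"dz":25,"rx":0,"ry":0,"rz":0},{"hand":80,"dx":-2,"dy":0,"dz":25,"rx":0,"ry":0,"rz":0},{"hand":80,"dx":-2,"dy":0,"dz":25,"rx":0,"ry":0,"rz":0},{"hand":80,"dx":-1,"dy":0,"dz":20,"rx":0,"ry":0,"rz":0},{"hand":80,"dx":0,"dy":0,"dz":10,"rx":0,"ry":0,"rz":0}]' ; python3 -m jog '[{"hand":80,"dx":0,"dy":0,"dz":6,"rx":0,"ry":0,"rz":0},{"hand":80,"dx":0,"dy":0,"dz":4,"rx":0,"ry":0,"rz":0},{"hand":80,"dx":0,"dy":0,"dz":0,"rx":0,"ry":0,"rz":0}]' ; python3 -c "
from h import *
to([475,-255,0],-175.5)
d=grab('scene','s2')
c=cv2.resize(d['img'][150:310,80:260,::-1],None,fx=4,fy=3.7);cv2.imwrite('pics/s2c.png',c)"
```

```text
clock: 3.62
position: [477.8, -303.0, 15.6]
ee_rot: [-0.041, 0.999, 0.0, -0.0]
contact_force: [-0.1, -0.3, -0.9]
gripper_width: 79.7
clock: 3.87
position: [478.5, -304.3, 7.0]
ee_rot: [-0.04, 0.999, -0.0, 0.001]
contact_force: [0.7, 0.6, 0.3]
gripper_width: 80.2
clk 3.87 pos [ 478.5 -304.3    7. ] yawx -175.37 tilt 0.07 F [0.7 0.6 0.3] w 80.2
tool shift [-0.5 49.4  7. ]
rz 0.002
```

View pics/s2c.png

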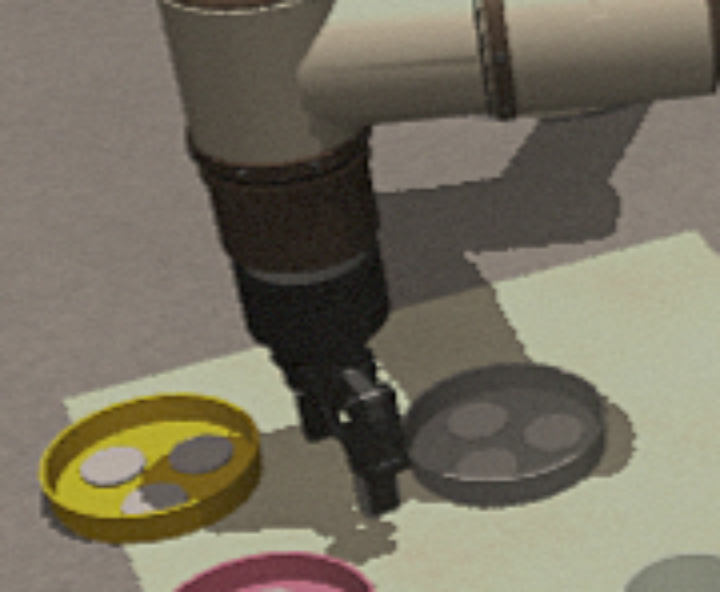

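```bash
python3 -m jog '[{"hand":80,"dx":1,"dy":0,"dz":5,"rx":0,"ry":0,"rz":0},{"hand":80,"dx":1,"dy":5,"dz":5,"rx":0,"ry":0,"rz":0},{"hand":80,"dx":0,"dy":10,"dz":0,"rx":0,"ry":0,"rz":0},{"hand":80,"dx":0,"dy":8,"dz":0,"rx":0,"ry":0,"rz":0},{"hand":80,"dx":0,"dy":6,"dz":0,"rx":0,"ry":0,"rz":0}]' ; python3 -m jog '[{"hand":80,"dx":0,"dy":5,"dz":0,"rx":0,"ry":0,"rz":0},{"hand":80,"dx":-1,"dy":7,"dz":0,"rx":0,"ry":0,"rz":0},{"hand":80,"dx":-1,"dy":9,"dz":0,"rx":0,"ry":0,"rz":0},{"hand":80,"dx":-2,"dy":10,"dz":0,"rx":0,"ry":0,"rz":0},{"hand":80,"dx":-2,"dy":10,"dz":0,"rx":0,"ry":0,"rz":0}]' ; python3 -c "
from h import *
to([495,2,0],-175.5)
d=grab('scene','s3')
c=cv2.resize(d['img'][150:310,80:260,::-1],None,fx=4,fy=3.7);cv2.imwrite('pics/s3c.png',c)"
```

```text
clock: 4.33
position: [473.3, -274.6, -3.6]
ee_rot: [-0.04, 0.999, 0.0, -0.0]
contact_force: [-0.6, -2.0, -0.6]
gripper_width: 80.0
clock: 4.75
position: [476.2, -233.7, -3.6]
ee_rot: [-0.04, 0.999, -0.0, -0.0]
contact_force: [0.2, -3.0, 0.3]
gripper_width: 80.1
clk 4.75 pos [ 476.2 -233.7   -3.6] yawx -175.40 tilt 0.03 F [ 0.2 -3.   0.3] w 80.1
tool shift [-37.7 233.4  -3.6]
rz 0.002
```

View pics/s3c.png

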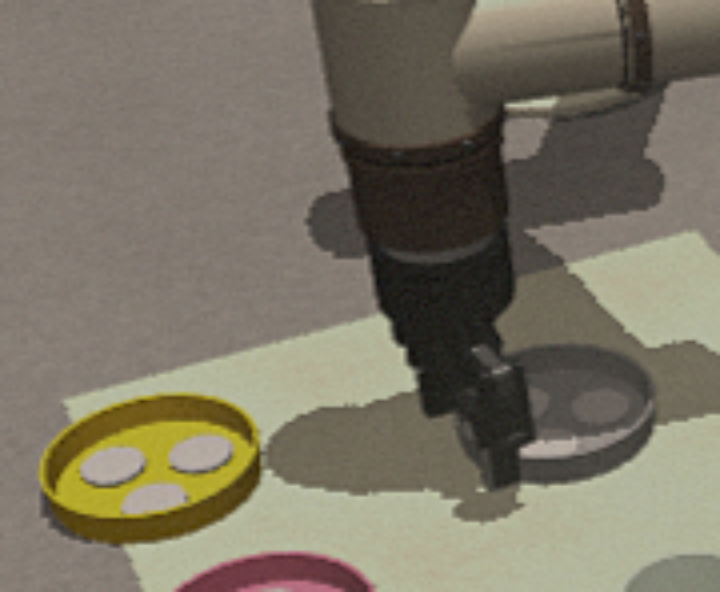

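The dish is caged between the fingers and sliding, with about 3 N of push. I'll continue.

```bash
python3 -m jog '[{"hand":80,"dx":-2,"dy":11,"dz":0,"rx":0,"ry":0,"rz":0},{"hand":80,"dx":-2,"dy":11,"dz":0,"rx":0,"ry":0,"rz":0},{"hand":80,"dx":-2,"dy":11,"dz":0,"rx":0,"ry":0,"rz":0},{"hand":80,"dx":-2,"dy":11,"dz":0,"rx":0,"ry":0,"rz":0},{"hand":80,"dx":-2,"dy":11,"dz":0,"rx":0,"ry":0,"rz":0}]' ; python3 -m jog '[{"hand":80,"dx":-2,"dy":11,"dz":0,"rx":0,"ry":0,"rz":0},{"hand":80,"dx":-2,"dy":11,"dz":0,"rx":0,"ry":0,"rz":0},{"hand":80,"dx":-2,"dy":11,"dz":0,"rx":0,"ry":0,"rz":0},{"hand":80,"dx":-2,"dy":11,"dz":0,"rx":0,"ry":0,"rz":0},{"hand":80,"dx":-2,"dy":11,"dz":0,"rx":0,"ry":0,"rz":0}]' ; python3 -m jog '[{"hand":80,"dx":-2,"dy":11,"dz":0,"rx":0,"ry":0,"rz":0},{"hand":80,"dx":-2,"dy":11,"dz":0,"rx":0,"ry":0,"rz":0},{"hand":80,"dx":-2,"dy":11,"dz":0,"rx":0,"ry":0,"rz":0},{"hand":80,"dx":-2,"dy":11,"dz":0,"rx":0,"ry":0,"rz":0},{"hand":80,"dx":-2,"dy":11,"dz":0,"rx":0,"ry":0,"rz":0}]' ; python3 -c "
from h import *
to([495,2,0],-175.5)
d=grab('scene','s4')
c=cv2.resize(d['img'][150:310,180:380,::-1],None,fx=4,fy=3.7);cv2.imwrite('pics/s4c.png',c)"
```

```text
clock: 5.22
position: [481.8, -177.7, -3.7]
ee_rot: [-0.04, 0.999, -0.0, -0.0]
contact_force: [0.0, -2.0, -1.0]
gripper_width: 80.0
clock: 5.63
position: [487.4, -122.1, -3.7]
ee_rot: [-0.04, 0.999, -0.0, -0.0]
contact_force: [1.2, -3.5, 0.7]
gripper_width: 80.1
clock: 6.05
position: [492.9, -66.5, -3.7]
ee_rot: [-0.04, 0.999, -0.0, -0.0]
contact_force: [-0.9, -3.2, 1.4]
gripper_width: 80.0
clk 6.05 pos [492.9 -66.5  -3.7] yawx -175.42 tilt 0.02 F [-0.9 -3.2  1.4] w 80.0
tool shift [-7.5 68.1 -3.7]
rz 0.001
```

View pics/s4c.png

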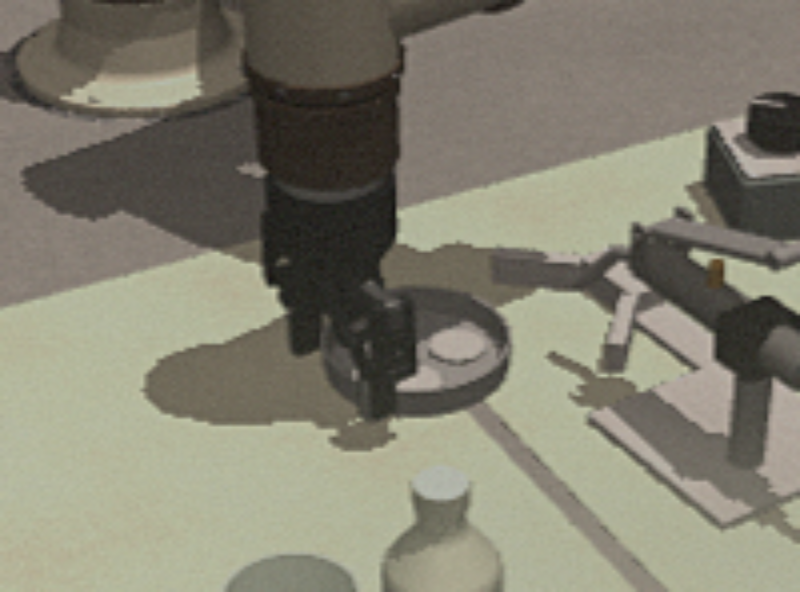

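```bash
python3 -m jog '[{"hand":80,"dx":-1,"dy":10,"dz":0,"rx":0,"ry":0,"rz":0},{"hand":80,"dx":-1,"dy":10,"dz":0,"rx":0,"ry":0,"rz":0},{"hand":80,"dx":-1,"dy":9,"dz":0,"rx":0,"ry":0,"rz":0},{"hand":80,"dx":-1,"dy":8,"dz":0,"rx":0,"ry":0,"rz":0},{"hand":80,"dx":-1,"dy":7,"dz":0,"rx":0,"ry":0,"rz":0}]' ; python3 -m jog '[{"hand":80,"dx":-1,"dy":5,"dz":0,"rx":0,"ry":0,"rz":0},{"hand":80,"dx":-1,"dy":4,"dz":0,"rx":0,"ry":0,"rz":0},{"hand":80,"dx":0,"dy":3,"dz":0,"rx":0,"ry":0,"rz":0}]' ; python3 -m jog '[{"hand":80,"dx":0,"dy":2,"dz":0,"rx":0,"ry":0,"rz":0},{"hand":80,"dx":0,"dy":2,"dz":0,"rx":0,"ry":0,"rz":0}]' ; python3 -c "
from h import *
to([495,2,0],-175.5)
d=grab('scene','s5')
c=cv2.resize(d['img'][150:290,220:400,::-1],None,fx=4.4,fy=4.2);cv2.imwrite('pics/s5c.png',c)"
```

```text
clock: 6.52
position: [494.3, -22.5, -3.7]
ee_rot: [-0.04, 0.999, -0.0, -0.0]
contact_force: [0.0, -3.1, 0.8]
gripper_width: 79.6
clock: 6.77
position: [495.7, -10.7, -3.7]
ee_rot: [-0.04, 0.999, -0.0, 0.0]
contact_force: [0.7, -2.5, -0.3]
gripper_width: 79.6
clock: 6.93
position: [495.4, -7.1, -3.7]
ee_rot: [-0.04, 0.999, 0.0, 0.0]
contact_force: [-0.3, -3.0, 0.4]
gripper_width: 80.2
clk 6.93 pos [495.4  -7.1  -3.7] yawx -175.43 tilt 0.02 F [-0.3 -3.   0.4] w 80.2
tool shift [-0.4  9.1 -3.7]
rz 0.001
```

View pics/s5c.png

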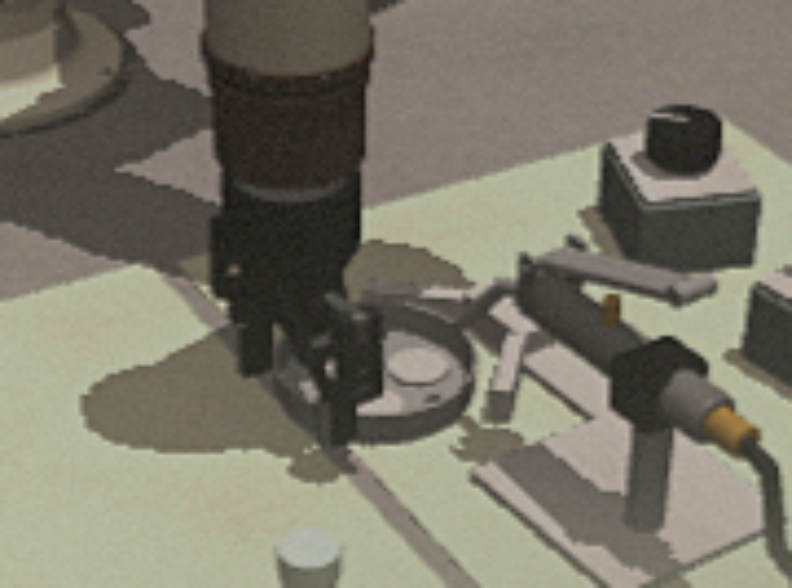

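The dish is still about 10–15 mm short of the far wall, and the force is still only sliding friction. I'll go on in small steps and watch the force.

```bash
python3 -m jog '[{"hand":80,"dx":0,"dy":3,"dz":0,"rx":0,"ry":0,"rz":0},{"hand":80,"dx":0,"dy":3,"dz":0,"rx":0,"ry":0,"rz":0}]' ; python3 -m jog '[{"hand":80,"dx":0,"dy":2,"dz":0,"rx":0,"ry":0,"rz":0},{"hand":80,"dx":0,"dy":1,"dz":0,"rx":0,"ry":0,"rz":0}]' ; python3 -m jog '[{"hand":80,"dx":0,"dy":1,"dz":0,"rx":0,"ry":0,"rz":0},{"hand":80,"dx":0,"dy":1,"dz":0,"rx":0,"ry":0,"rz":0}]'
```

```text
clock: 7.15
position: [494.8, -1.2, -3.7]
ee_rot: [-0.04, 0.999, 0.0, 0.0]
contact_force: [-0.0, -3.4, 0.4]
gripper_width: 80.1
clock: 7.32
position: [494.5, 2.0, -3.7]
ee_rot: [-0.04, 0.999, 0.0, 0.0]
contact_force: [0.8, -2.7, 0.9]
gripper_width: 80.0
clock: 7.48
position: [494.6, 3.4, -3.6]
ee_rot: [-0.04, 0.999, -0.0, 0.0]
contact_force: [2.1, -7.8, -0.7]
gripper_width: 79.9
```

```bash
python3 -m jog '[{"hand":80,"dx":0,"dy":1,"dz":0,"rx":0,"ry":0,"rz":0},{"hand":80,"dx":0,"dy":1,"dz":0,"rx":0,"ry":0,"rz":0}]' ; python3 -c "
from h import *
to([495,2,0],-175.5)
d=grab('scene','s6')
c=cv2.resize(d['img'][170:270,270:370,::-1],None,fx=6,fy=6);cv2.imwrite('pics/s6c.png',c)
d=grab('top','t6')
c=cv2.resize(d['img'][230:330,250:370,::-1],None,fx=6,fy=6);cv2.imwrite('pics/t6c.png',c)"
```

```text
clock: 7.65
position: [495.1, 4.7, -3.5]
ee_rot: [-0.041, 0.999, -0.001, 0.001]
contact_force: [5.6, -14.3, -2.6]
gripper_width: 80.1
clk 7.65 pos [495.1   4.7  -3.5] yawx -175.32 tilt 0.11 F [  5.6 -14.3  -2.6] w 80.1
tool shift [ 0.3 -2.6 -3.5]
rz 0.003
```

View pics/s6c.png

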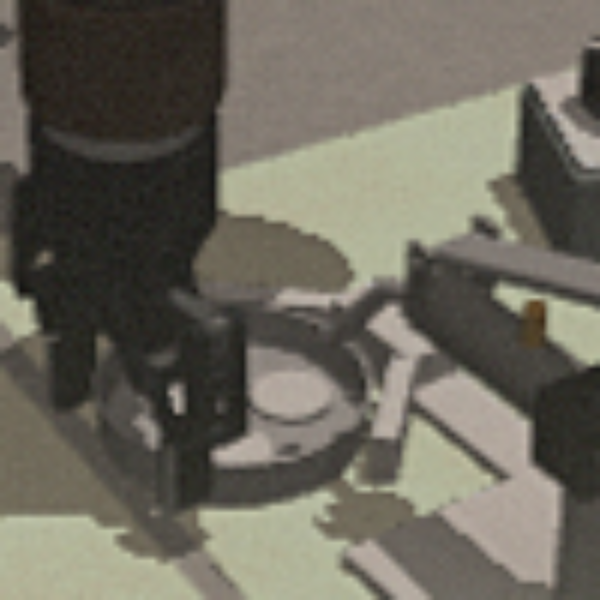

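View pics/t6c.png

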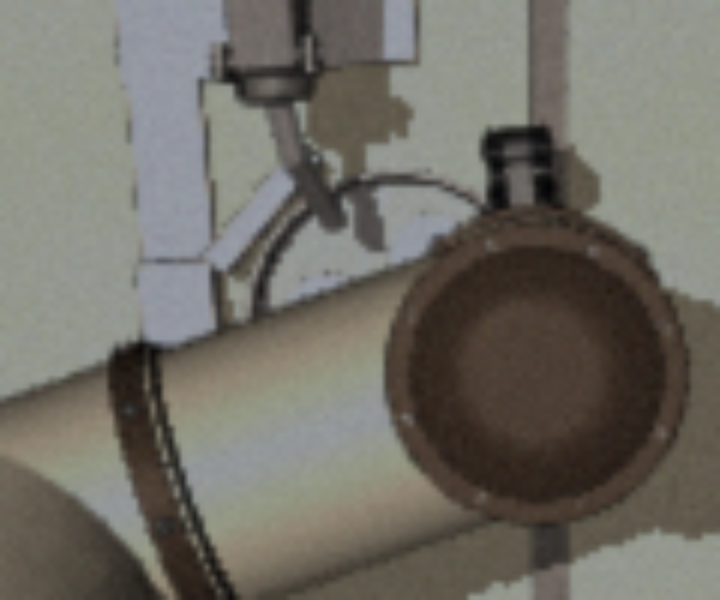

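The dish touches the near wall first: the tool force has a +x part, and the top view shows a gap of about 1 px at the far wall. I'll ease +x so that it seats on both.

```bash
python3 -m jog '[{"hand":80,"dx":-1.5,"dy":0,"dz":0,"rx":0,"ry":0,"rz":0},{"hand":80,"dx":-1.5,"dy":0,"dz":0,"rx":0,"ry":0,"rz":0}]' ; python3 -m jog '[{"hand":80,"dx":-1,"dy":1,"dz":0,"rx":0,"ry":0,"rz":0},{"hand":80,"dx":0,"dy":0,"dz":0,"rx":0,"ry":0,"rz":0}]'
```

```text
clock: 7.92
position: [495.5, 4.3, -3.9]
ee_rot: [-0.04, 0.999, -0.001, -0.002]
contact_force: [-2.4, -8.4, 3.3]
gripper_width: 80.0
clock: 8.08
position: [496.5, 5.5, -3.9]
ee_rot: [-0.04, 0.999, -0.001, -0.002]
contact_force: [0.5, -9.1, 2.7]
gripper_width: 80.1
```

```bash
python3 -m jog '[{"hand":80,"dx":-1,"dy":1,"dz":0,"rx":0,"ry":0,"rz":0},{"hand":80,"dx":0,"dy":1,"dz":0,"rx":0,"ry":0,"rz":0},{"hand":80,"dx":0,"dy":0,"dz":0,"rx":0,"ry":0,"rz":0}]' ; python3 -c "
from h import *
to([495,2,0],-175.5)
d=grab('top','t7')
c=cv2.resize(d['img'][230:330,250:370,::-1],None,fx=6,fy=6);cv2.imwrite('pics/t7c.png',c)"
```

```text
clock: 8.33
position: [497.1, 6.8, -3.9]
ee_rot: [-0.041, 0.999, -0.002, -0.002]
contact_force: [2.2, -13.4, 1.7]
gripper_width: 79.8
clk 8.33 pos [497.1   6.8  -3.9] yawx -175.35 tilt 0.33 F [  2.2 -13.4   1.7] w 79.8
tool shift [ 2.5 -4.6 -3.9]
rz 0.003
```

View pics/t7c.png

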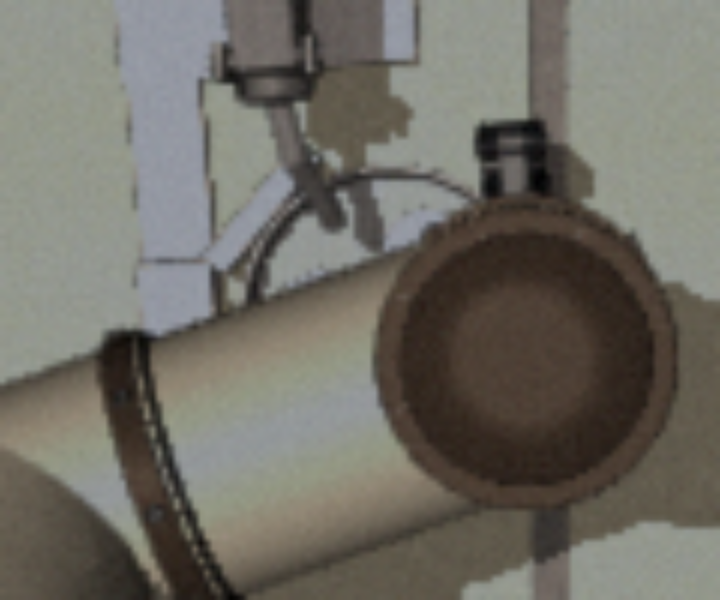

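The gap at the far wall is now almost closed. One more nudge.

```bash
python3 -m jog '[{"hand":80,"dx":-1.5,"dy":1,"dz":0,"rx":0,"ry":0,"rz":0},{"hand":80,"dx":-1,"dy":1,"dz":0,"rx":0,"ry":0,"rz":0},{"hand":80,"dx":0,"dy":0,"dz":0,"rx":0,"ry":0,"rz":0}]' ; python3 -m jog '[{"hand":80,"dx":0,"dy":1.5,"dz":0,"rx":0,"ry":0,"rz":0},{"hand":80,"dx":0,"dy":1,"dz":0,"rx":0,"ry":0,"rz":0},{"hand":80,"dx":0,"dy":0,"dz":0,"rx":0,"ry":0,"rz":0}]'
```

```text
clock: 8.63
position: [497.2, 7.1, -4.1]
ee_rot: [-0.041, 0.999, -0.003, -0.005]
contact_force: [-1.3, -20.3, 5.0]
gripper_width: 79.8
clock: 8.88
position: [496.9, 7.6, -4.1]
ee_rot: [-0.04, 0.999, -0.004, -0.005]
contact_force: [2.2, -31.0, 4.6]
gripper_width: 80.1
```

The force has risen stiffly to 31 N with almost no motion, so the dish is seated. I'll back off and rise.

```bash
python3 -m jog '[{"hand":80,"dx":0,"dy":-5,"dz":0,"rx":0,"ry":0,"rz":0},{"hand":80,"dx":0,"dy":-15,"dz":0,"rx":0,"ry":0,"rz":0},{"hand":80,"dx":0,"dy":-25,"dz":0,"rx":0,"ry":0,"rz":0},{"hand":80,"dx":0,"dy":-25,"dz":-20,"rx":0,"ry":0,"rz":0},{"hand":40,"dx":0,"dy":-10,"dz":-40,"rx":0,"ry":0,"rz":0}]' ;python3 -m jog '[{"hand":0,"dx":0,"dy":0,"dz":-40,"rx":0,"ry":0,"rz":0},{"hand":0,"dx":0,"dy":0,"dz":-40,"rx":0,"ry":0,"rz":0},{"hand":0,"dx":0,"dy":0,"dz":-40,"rx":0,"ry":0,"rz":0},{"hand":0,"dx":0,"dy":0,"dz":-40,"rx":0,"ry":0,"rz":0},{"hand":0,"dx":0,"dy":0,"dz":-20,"rx":0,"ry":0,"rz":0}]' ; python3 -c "
from h import *
to(None)
d=grab('top','t8')
c=cv2.resize(d['img'][230:330,250:370,::-1],None,fx=6,fy=6);cv2.imwrite('pics/t8c.png',c)
d=grab('scene','s8')"
```

```text
clock: 9.3
position: [504.0, -67.9, 52.9]
ee_rot: [-0.039, 0.999, -0.0, -0.005]
contact_force: [1.4, 0.5, 0.1]
gripper_width: 69.7
clock: 9.72
position: [509.5, -65.6, 242.1]
ee_rot: [-0.04, 0.999, 0.0, 0.005]
contact_force: [1.1, 0.1, 0.6]
gripper_width: 6.4
clk 9.72 pos [509.5 -65.6 242.1] yawx -175.37 tilt 0.56 F [1.1 0.1 0.6] w 6.4
```

View pics/t8c.png

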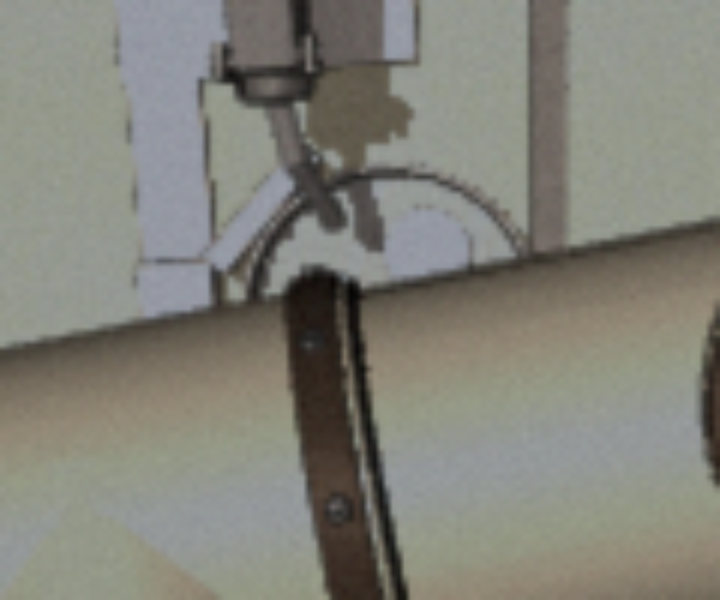

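View pics/s8.png

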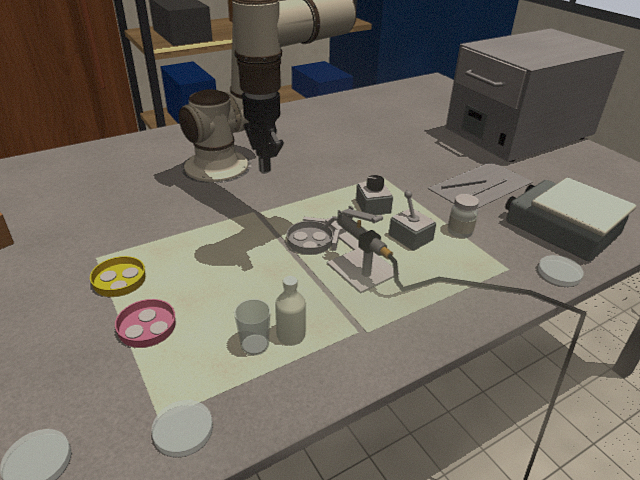

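Seated: the dish rim, centred near px (314,275) in the full top image, sits against the far wall and lies tucked into the V in the scene view at (310,237). Next is the toggle: approach from its robot side with closed fingers.

```bash
python3 -m jog '[{"hand":0,"dx":0,"dy":0,"dz":0,"rx":0,"ry":0,"rz":-0.07},{"hand":0,"dx":0,"dy":0,"dz":0,"rx":0,"ry":0,"rz":0}]'; python3 -c "
from h import *
to([538,286.3,240],-171.5)"
```

```text
clock: 9.98
position: [507.0, -65.4, 235.7]
ee_rot: [-0.076, 0.997, 0.0, -0.0]
contact_force: [0.7, 0.4, -0.7]
gripper_width: 0.1
clk 9.98 pos [507.  -65.4 235.7] yawx -171.34 tilt 0.07 F [ 0.7  0.4 -0.7] w 0.1
tool shift [-83.7 343.1  -4. ]
rz 0.003
```

```bash
python3 -m jog '[{"hand":0,"dx":-8,"dy":34,"dz":-2,"rx":0,"ry":0,"rz":0},{"hand":0,"dx":-8,"dy":34,"dz":-2,"rx":0,"ry":0,"rz":0},{"hand":0,"dx":-8,"dy":34,"dz":0,"rx":0,"ry":0,"rz":0},{"hand":0,"dx":-8,"dy":34,"dz":0,"rx":0,"ry":0,"rz":0},{"hand":0,"dx":-8,"dy":34,"dz":0,"rx":0,"ry":0,"rz":0}]'; python3 -m jog '[{"hand":0,"dx":-8,"dy":34,"dz":0,"rx":0,"ry":0,"rz":0},{"hand":0,"dx":-8,"dy":34,"dz":0,"rx":0,"ry":0,"rz":0},{"hand":0,"dx":-8,"dy":34,"dz":0,"rx":0,"ry":0,"rz":0},{"hand":0,"dx":-8,"dy":34,"dz":0,"rx":0,"ry":0,"rz":0},{"hand":0,"dx":-8,"dy":34,"dz":0,"rx":0,"ry":0,"rz":0}]';python3 -m jog '[{"hand":0,"dx":0,"dy":0,"dz":0,"rx":0,"ry":0,"rz":0}]'; python3 -c "
from h import *
to([538,286.3,106],-171.5)"
```

```text
clock: 10.4
position: [520.9, 109.8, 239.1]
ee_rot: [-0.074, 0.997, -0.0, -0.001]
contact_force: [-0.2, 0.1, -0.9]
gripper_width: -0.1
clock: 10.82
position: [535.0, 284.1, 238.8]
ee_rot: [-0.074, 0.997, -0.0, -0.001]
contact_force: [0.9, -0.3, -0.2]
gripper_width: 0.4
clock: 10.9
position: [535.6, 287.5, 237.8]
ee_rot: [-0.077, 0.997, -0.0, -0.001]
contact_force: [0.6, 0.4, 0.6]
gripper_width: 0.2
clk 10.90 pos [535.6 287.5 237.8] yawx -171.22 tilt 0.08 F [0.6 0.4 0.6] w 0.2
tool shift [ -2.4  -1.6 131.8]
rz 0.005
```

```bash
python3 -m jog '[{"hand":0,"dx":0,"dy":-1,"dz":30,"rx":0,"ry":0,"rz":0},{"hand":0,"dx":0,"dy":0,"dz":30,"rx":0,"ry":0,"rz":0},{"hand":0,"dx":0,"dy":0,"dz":30,"rx":0,"ry":0,"rz":0},{"hand":0,"dx":0,"dy":0,"dz":28,"rx":0,"ry":0,"rz":0},{"hand":0,"dx":0,"dy":0,"dz":10,"rx":0,"ry":0,"rz":0}]'; python3 -m jog '[{"hand":0,"dx":0,"dy":0,"dz":3,"rx":0,"ry":0,"rz":0}]'; python3 -c "
from h import *
to([538,286.3,106],-171.5)
d=grab('scene','s9'); c=cv2.resize(d['img'][110:270,320:500,::-1],None,fx=4.4,fy=3.7);cv2.imwrite('pics/s9c.png',c)"
```

```text
clock: 11.32
position: [532.8, 279.1, 106.6]
ee_rot: [-0.074, 0.997, -0.002, -0.004]
contact_force: [-0.7, -0.0, -1.3]
gripper_width: 0.1
clock: 11.4
position: [534.3, 279.9, 105.9]
ee_rot: [-0.074, 0.997, -0.002, -0.003]
contact_force: [0.6, 1.0, 1.0]
gripper_width: 0.0
clk 11.40 pos [534.3 279.9 105.9] yawx -171.48 tilt 0.39 F [0.6 1.  1. ] w 0.0
tool shift [-4.6  5.8 -0.1]
rz 0.0
```

View pics/s9c.png

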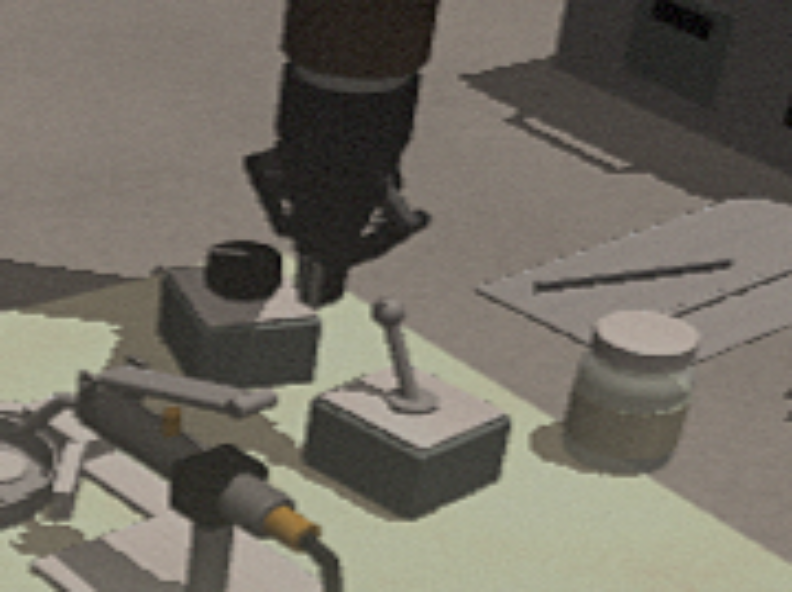

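The fingertips are short of the ball, on the robot side, and clear of the knob. I'll align in y and push along +x.

```bash
python3 -m jog '[{"hand":0,"dx":-5,"dy":4,"dz":0,"rx":0,"ry":0,"rz":0},{"hand":0,"dx":-5,"dy":2,"dz":0,"rx":0,"ry":0,"rz":0},{"hand":0,"dx":-5,"dy":0,"dz":0,"rx":0,"ry":0,"rz":0},{"hand":0,"dx":0,"dy":0,"dz":0,"rx":0,"ry":0,"rz":0}]'; python3 -m jog '[{"hand":0,"dx":-4,"dy":0,"dz":0,"rx":0,"ry":0,"rz":0},{"hand":0,"dx":-4,"dy":0,"dz":0,"rx":0,"ry":0,"rz":0},{"hand":0,"dx":-4,"dy":0,"dz":0,"rx":0,"ry":0,"rz":0}]';  python3 -c "
from h import *
to([577.5,292.2,106],-171.5)
d=grab('scene','s10'); c=cv2.resize(d['img'][110:270,320:500,::-1],None,fx=4.4,fy=3.7);cv2.imwrite('pics/s10c.png',c)"
```

```text
clock: 11.78
position: [551.6, 290.4, 110.8]
ee_rot: [-0.075, 0.997, 0.001, 0.002]
contact_force: [1.0, 0.1, 1.4]
gripper_width: -0.1
clock: 12.03
position: [559.7, 290.5, 109.9]
ee_rot: [-0.075, 0.997, -0.001, -0.003]
contact_force: [-15.7, 0.8, 13.6]
gripper_width: -0.2
clk 12.03 pos [559.7 290.5 109.9] yawx -171.43 tilt 0.32 F [-15.7   0.8  13.6] w -0.2
tool shift [-17.9  -1.    3.8]
rz 0.001
```

View pics/s10c.png

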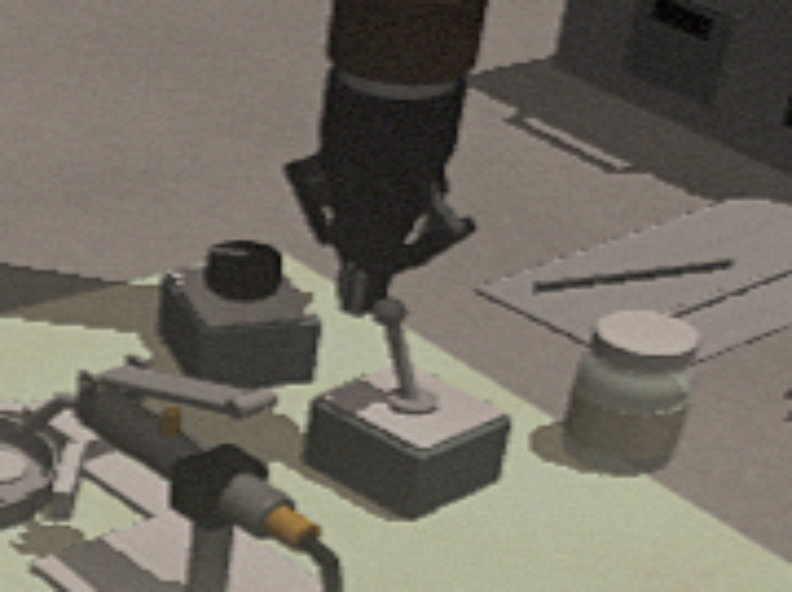

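```bash
python3 -m jog '[{"hand":0,"dx":-1,"dy":0,"dz":0,"rx":0,"ry":0,"rz":0},{"hand":0,"dx":0,"dy":0,"dz":0,"rx":0,"ry":0,"rz":0}]'; python3 -m jog '[{"hand":0,"dx":-2,"dy":0,"dz":0,"rx":0,"ry":0,"rz":0},{"hand":0,"dx":-2,"dy":0,"dz":0,"rx":0,"ry":0,"rz":0}]'; python3 -c "
from h import *
to([577.5,292.2,106],-171.5)
d=grab('scene','s11'); c=cv2.resize(d['img'][160:230,370:450,::-1],None,fx=8,fy=8);cv2.imwrite('pics/s11c.png',c)"
```

```text
clock: 12.25
position: [562.1, 291.2, 111.5]
ee_rot: [-0.075, 0.997, -0.0, -0.001]
contact_force: [-6.3, -0.8, 9.8]
gripper_width: -0.0
clock: 12.42
position: [564.4, 291.4, 111.9]
ee_rot: [-0.075, 0.997, -0.001, -0.002]
contact_force: [-11.5, -1.5, 13.7]
gripper_width: 0.2
clk 12.42 pos [564.4 291.4 111.9] yawx -171.37 tilt 0.27 F [-11.5  -1.5  13.7] w 0.2
tool shift [-13.1  -1.2   5.9]
rz 0.002
```

View pics/s11c.png

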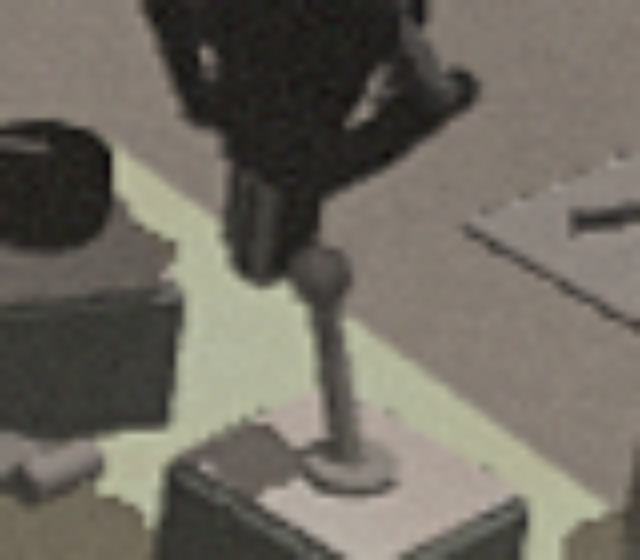

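The ball is moving with the fingers. The vertical force looks like friction as the ball climbs its arc, so I'll add a little lift while pushing.

```bash
python3 -m jog '[{"hand":0,"dx":-3,"dy":0,"dz":-2,"rx":0,"ry":0,"rz":0},{"hand":0,"dx":-3,"dy":0,"dz":-2,"rx":0,"ry":0,"rz":0},{"hand":0,"dx":-3,"dy":0,"dz":-1,"rx":0,"ry":0,"rz":0}]'; python3 -m jog '[{"hand":0,"dx":-3,"dy":0,"dz":0,"rx":0,"ry":0,"rz":0},{"hand":0,"dx":-3,"dy":0,"dz":0,"rx":0,"ry":0,"rz":0}]'; python3 -c "
from h import *
to([596,292.2,106],-171.5)
d=grab('scene','s12'); c=cv2.resize(d['img'][160:230,370:450,::-1],None,fx=8,fy=8);cv2.imwrite('pics/s12c.png',c)"
```

```text
clock: 12.72
position: [574.6, 292.9, 115.5]
ee_rot: [-0.075, 0.997, -0.0, -0.001]
contact_force: [-3.7, -2.7, 4.6]
gripper_width: 0.2
clock: 12.88
position: [581.5, 294.1, 115.2]
ee_rot: [-0.075, 0.997, -0.0, -0.0]
contact_force: [-2.9, 0.2, 2.8]
gripper_width: 0.2
clk 12.88 pos [581.5 294.1 115.2] yawx -171.40 tilt 0.01 F [-2.9  0.2  2.8] w 0.2
tool shift [-14.1  -4.    9.2]
rz 0.002
```

View pics/s12c.png

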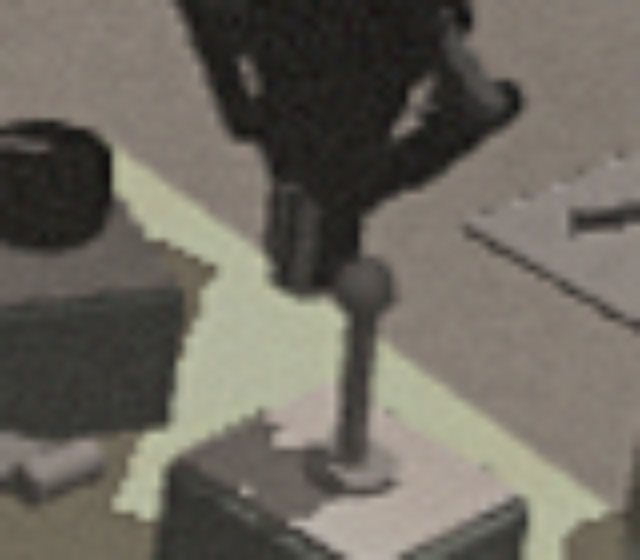

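Nearly upright, with the force falling towards the snap. A few more mm.

```bash
python3 -m jog '[{"hand":0,"dx":-3,"dy":0,"dz":0,"rx":0,"ry":0,"rz":0},{"hand":0,"dx":-3,"dy":0,"dz":0,"rx":0,"ry":0,"rz":0},{"hand":0,"dx":-3,"dy":0,"dz":0,"rx":0,"ry":0,"rz":0},{"hand":0,"dx":-3,"dy":0,"dz":0,"rx":0,"ry":0,"rz":0},{"hand":0,"dx":0,"dy":0,"dz":0,"rx":0,"ry":0,"rz":0}]'; python3 -c "
from h import *
to([596,292.2,106],-171.5)
d=grab('scene','s13'); c=cv2.resize(d['img'][160:230,370:450,::-1],None,fx=8,fy=8);cv2.imwrite('pics/s13c.png',c)"
```

```text
clock: 13.35
position: [594.3, 296.1, 113.9]
ee_rot: [-0.075, 0.997, 0.0, 0.0]
contact_force: [-0.8, 0.4, -0.0]
gripper_width: -0.0
clk 13.35 pos [594.3 296.1 113.9] yawx -171.42 tilt 0.05 F [-0.8  0.4 -0. ] w -0.0
tool shift [-1.1 -4.2  7.9]
rz 0.001
```

View pics/s13c.png

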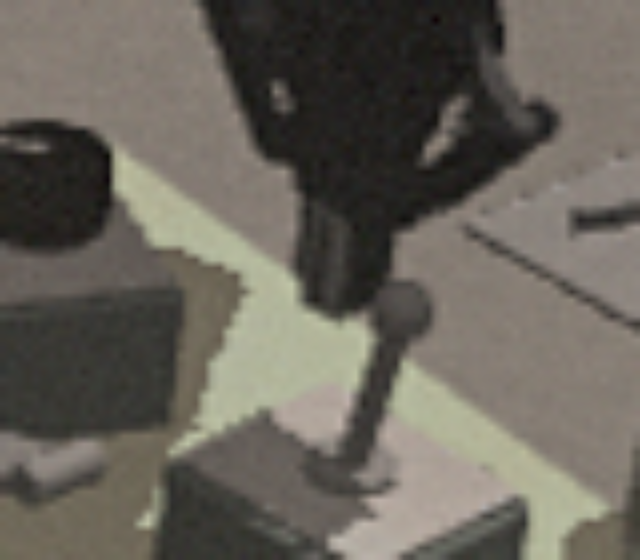

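The toggle has snapped over and the force is about zero. I'll retreat up and look.

```bash
python3 -m jog '[{"hand":0,"dx":15,"dy":0,"dz":0,"rx":0,"ry":0,"rz":0},{"hand":0,"dx":10,"dy":0,"dz":-25,"rx":0,"ry":0,"rz":0},{"hand":0,"dx":0,"dy":0,"dz":-35,"rx":0,"ry":0,"rz":0},{"hand":0,"dx":0,"dy":0,"dz":-35,"rx":0,"ry":0,"rz":0},{"hand":0,"dx":0,"dy":0,"dz":-25,"rx":0,"ry":0,"rz":0}]'; python3 -c "
from h import *
np.set_printoptions(precision=1,suppress=True)
to([668,103.7,225],-175.5)
d=grab('scene','s14'); c=cv2.resize(d['img'][170:270,320:450,::-1],None,fx=6,fy=6);cv2.imwrite('pics/s14c.png',c)
print('ball pred on',proj(d,[634.5,300.6,119.4]),'off',proj(d,[577.5,292.2,119.4]))"
```

```text
clock: 13.82
position: [569.5, 292.7, 237.8]
ee_rot: [-0.075, 0.997, 0.001, 0.002]
contact_force: [-0.5, 1.5, 1.1]
gripper_width: 0.1
clk 13.82 pos [569.5 292.7 237.8] yawx -171.37 tilt 0.26 F [-0.5  1.5  1.1] w 0.1
tool shift [ -69.  -201.6   12.9]
rz 0.072
ball pred on [424.3 203. ] off [407.  193.2]
```

View pics/s14c.png

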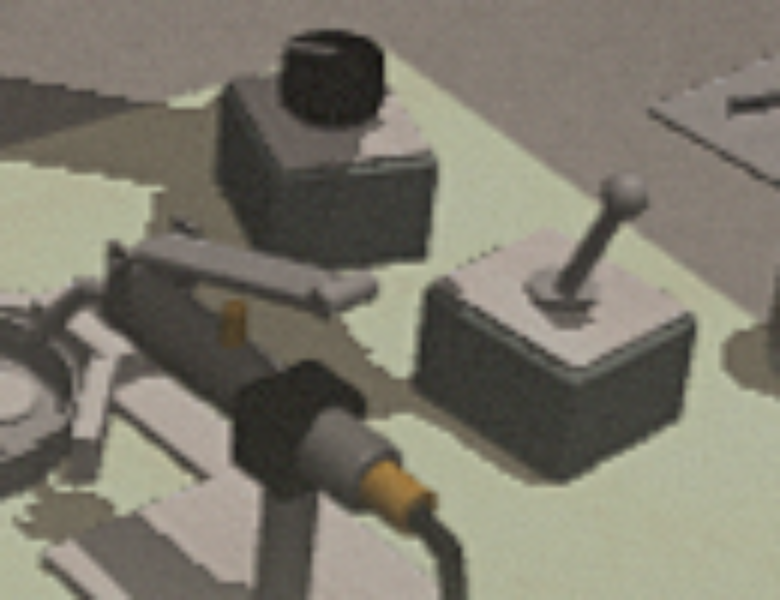

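The ball sits at (424,203), exactly the predicted "on" position. Next, over the trigger pad.

```bash
python3 -m jog '[{"hand":0,"dx":-11,"dy":-33,"dz":0,"rx":0,"ry":0,"rz":0},{"hand":0,"dx":-11,"dy":-33,"dz":0,"rx":0,"ry":0,"rz":0},{"hand":0,"dx":-11,"dy":-33,"dz":0,"rx":0,"ry":0,"rz":0},{"hand":0,"dx":-11,"dy":-33,"dz":0,"rx":0,"ry":0,"rz":0},{"hand":0,"dx":-11,"dy":-33,"dz":0,"rx":0,"ry":0,"rz":0}]'; python3 -m jog '[{"hand":0,"dx":-11,"dy":-33,"dz":0,"rx":0,"ry":0,"rz":0},{"hand":0,"dx":0,"dy":0,"dz":0,"rx":0,"ry":0,"rz":0.07},{"hand":0,"dx":0,"dy":0,"dz":0,"rx":0,"ry":0,"rz":0}]'; python3 -c "
from h import *
to([668,103.7,175],-175.5)"
```

```text
clock: 14.28
position: [648.3, 136.0, 234.0]
ee_rot: [-0.075, 0.997, 0.0, 0.0]
contact_force: [0.7, 0.1, 0.6]
gripper_width: 0.2
clock: 14.53
position: [664.1, 104.2, 233.3]
ee_rot: [-0.038, 0.999, -0.0, -0.0]
contact_force: [0.5, -0.7, -0.2]
gripper_width: 0.0
clk 14.53 pos [664.1 104.2 233.3] yawx -175.69 tilt 0.04 F [ 0.5 -0.7 -0.2] w 0.0
tool shift [-3.9 -0.8 58.3]
rz -0.003
```

```bash
python3 -m jog '[{"hand":0,"dx":-2,"dy":-1,"dz":20,"rx":0,"ry":0,"rz":0},{"hand":0,"dx":-2,"dy":0,"dz":20,"rx":0,"ry":0,"rz":0},{"hand":0,"dx":0,"dy":0,"dz":12,"rx":0,"ry":0,"rz":0},{"hand":0,"dx":0,"dy":0,"dz":0,"rx":0,"ry":0,"rz":0}]'; python3 -c "
from h import *
to([668,103.7,167],-175.5)
d=grab('scene','s15'); c=cv2.resize(d['img'][150:270,300:450,::-1],None,fx=5,fy=5);cv2.imwrite('pics/s15c.png',c)"
```

```text
clock: 14.87
position: [665.4, 106.2, 178.4]
ee_rot: [-0.041, 0.999, -0.001, -0.003]
contact_force: [-0.3, -0.1, -1.0]
gripper_width: 0.0
clk 14.87 pos [665.4 106.2 178.4] yawx -175.30 tilt 0.39 F [-0.3 -0.1 -1. ] w 0.0
tool shift [-2.5 -2.7 11.4]
rz 0.004
```

View pics/s15c.png

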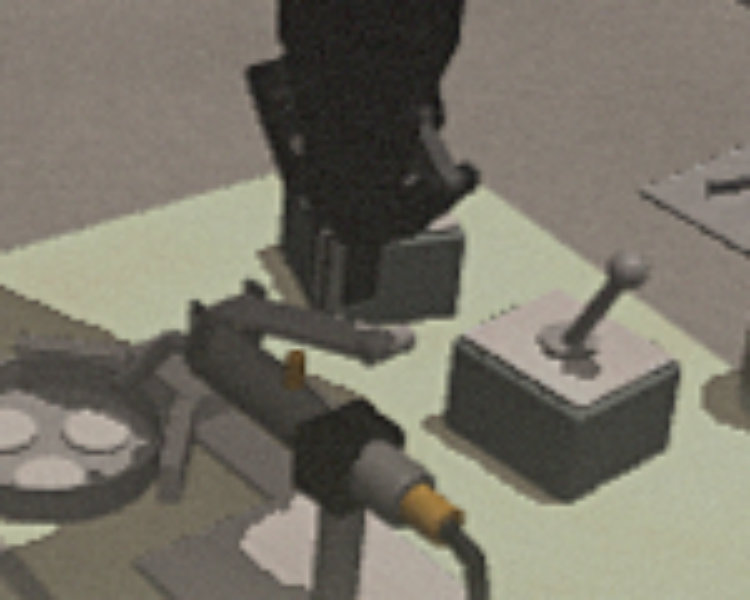

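The fingertip hangs right over the lever. Descending and pressing while I watch the force.

```bash
python3 -m jog '[{"hand":0,"dx":-2,"dy":-2,"dz":5,"rx":0,"ry":0,"rz":0},{"hand":0,"dx":0,"dy":0,"dz":5,"rx":0,"ry":0,"rz":0},{"hand":0,"dx":0,"dy":0,"dz":5,"rx":0,"ry":0,"rz":0},{"hand":0,"dx":0,"dy":0,"dz":5,"rx":0,"ry":0,"rz":0}]'; python3 -m jog '[{"hand":0,"dx":0,"dy":0,"dz":4,"rx":0,"ry":0,"rz":0},{"hand":0,"dx":0,"dy":0,"dz":4,"rx":0,"ry":0,"rz":0}]'; python3 -m jog '[{"hand":0,"dx":0,"dy":0,"dz":3,"rx":0,"ry":0,"rz":0},{"hand":0,"dx":0,"dy":0,"dz":2,"rx":0,"ry":0,"rz":0}]'
```

```text
clock: 15.25
position: [670.7, 104.2, 163.3]
ee_rot: [-0.04, 0.999, 0.0, 0.002]
contact_force: [1.2, 0.4, 2.9]
gripper_width: -0.0
clock: 15.42
position: [670.9, 104.1, 155.3]
ee_rot: [-0.04, 0.999, 0.0, 0.002]
contact_force: [2.8, -0.1, 3.8]
gripper_width: 0.0
clock: 15.58
position: [671.2, 104.1, 151.1]
ee_rot: [-0.04, 0.999, 0.0, 0.002]
contact_force: [-0.2, 0.6, 9.5]
gripper_width: 0.1
```

```bash
python3 -m jog '[{"hand":0,"dx":0,"dy":0,"dz":3,"rx":0,"ry":0,"rz":0},{"hand":0,"dx":0,"dy":0,"dz":3,"rx":0,"ry":0,"rz":0}]'; python3 -m jog '[{"hand":0,"dx":0,"dy":0,"dz":3,"rx":0,"ry":0,"rz":0},{"hand":0,"dx":0,"dy":0,"dz":1,"rx":0,"ry":0,"rz":0}]'; python3 -m jog '[{"hand":0,"dx":0,"dy":0,"dz":1,"rx":0,"ry":0,"rz":0},{"hand":0,"dx":0,"dy":0,"dz":1,"rx":0,"ry":0,"rz":0}]'; python3 -m jog '[{"hand":0,"dx":0,"dy":0,"dz":1,"rx":0,"ry":0,"rz":0},{"hand":0,"dx":0,"dy":0,"dz":0,"rx":0,"ry":0,"rz":0}]'
```

```text
clock: 15.75
position: [671.9, 104.1, 146.4]
ee_rot: [-0.041, 0.999, 0.0, 0.003]
contact_force: [1.2, -0.1, 10.3]
gripper_width: 0.2
clock: 15.92
position: [672.3, 104.1, 142.8]
ee_rot: [-0.041, 0.999, 0.0, 0.004]
contact_force: [2.7, 0.2, 11.2]
gripper_width: 0.3
clock: 16.08
position: [672.4, 104.2, 141.4]
ee_rot: [-0.041, 0.999, 0.0, 0.004]
contact_force: [0.9, -0.4, 12.7]
gripper_width: 0.2
clock: 16.25
position: [672.5, 104.2, 140.5]
ee_rot: [-0.041, 0.999, 0.0, 0.004]
contact_force: [0.7, 0.1, 11.7]
gripper_width: -0.1
```

```bash
python3 -m jog '[{"hand":0,"dx":0,"dy":0,"dz":1.5,"rx":0,"ry":0,"rz":0},{"hand":0,"dx":0,"dy":0,"dz":0,"rx":0,"ry":0,"rz":0}]'; python3 -m jog '[{"hand":0,"dx":0,"dy":0,"dz":1.5,"rx":0,"ry":0,"rz":0},{"hand":0,"dx":0,"dy":0,"dz":0,"rx":0,"ry":0,"rz":0}]'
```

```text
clock: 16.42
position: [672.5, 104.2, 139.3]
ee_rot: [-0.041, 0.999, 0.0, 0.004]
contact_force: [-0.6, -0.4, 13.3]
gripper_width: 0.1
clock: 16.58
position: [672.6, 104.2, 139.0]
ee_rot: [-0.041, 0.999, 0.0, 0.005]
contact_force: [-0.6, -0.1, 15.3]
gripper_width: 0.3
```

```bash
python3 -m jog '[{"hand":0,"dx":0,"dy":0,"dz":1.5,"rx":0,"ry":0,"rz":0},{"hand":0,"dx":0,"dy":0,"dz":0,"rx":0,"ry":0,"rz":0},{"hand":0,"dx":0,"dy":0,"dz":0,"rx":0,"ry":0,"rz":0},{"hand":0,"dx":0,"dy":0,"dz":0,"rx":0,"ry":0,"rz":0},{"hand":0,"dx":0,"dy":0,"dz":0,"rx":0,"ry":0,"rz":0}]'; python3 -m jog '[{"hand":0,"dx":0,"dy":0,"dz":0,"rx":0,"ry":0,"rz":0},{"hand":0,"dx":0,"dy":0,"dz":0,"rx":0,"ry":0,"rz":0},{"hand":0,"dx":0,"dy":0,"dz":0,"rx":0,"ry":0,"rz":0},{"hand":0,"dx":0,"dy":0,"dz":0,"rx":0,"ry":0,"rz":0},{"hand":0,"dx":0,"dy":0,"dz":0,"rx":0,"ry":0,"rz":0}]'; python3 -m jog '[{"hand":0,"dx":0,"dy":0,"dz":0,"rx":0,"ry":0,"rz":0},{"hand":0,"dx":0,"dy":0,"dz":0,"rx":0,"ry":0,"rz":0},{"hand":0,"dx":0,"dy":0,"dz":0,"rx":0,"ry":0,"rz":0},{"hand":0,"dx":0,"dy":0,"dz":0,"rx":0,"ry":0,"rz":0},{"hand":0,"dx":0,"dy":0,"dz":0,"rx":0,"ry":0,"rz":0}]';python3 -c "
from h import *
to(None)
d=grab('scene','s16'); c=cv2.resize(d['img'][150:270,300:450,::-1],None,fx=5,fy=5);cv2.imwrite('pics/s16c.png',c)
d=grab('top','t16'); c=cv2.resize(d['img'][180:330,200:380,::-1],None,fx=4,fy=4);cv2.imwrite('pics/t16c.png',c)"
```

```text
clock: 17.0
position: [672.6, 104.2, 138.8]
ee_rot: [-0.041, 0.999, 0.0, 0.005]
contact_force: [-2.2, 0.7, 20.2]
gripper_width: 0.1
clock: 17.42
position: [672.6, 104.2, 138.8]
ee_rot: [-0.041, 0.999, 0.0, 0.005]
contact_force: [-1.9, 0.3, 21.0]
gripper_width: 0.2
clock: 17.83
position: [672.6, 104.2, 138.8]
ee_rot: [-0.041, 0.999, 0.0, 0.005]
contact_force: [-2.7, 0.8, 20.7]
gripper_width: -0.2
clk 17.83 pos [672.6 104.2 138.8] yawx -175.29 tilt 0.57 F [-2.7  0.8 20.7] w -0.2
```

View pics/s16c.png

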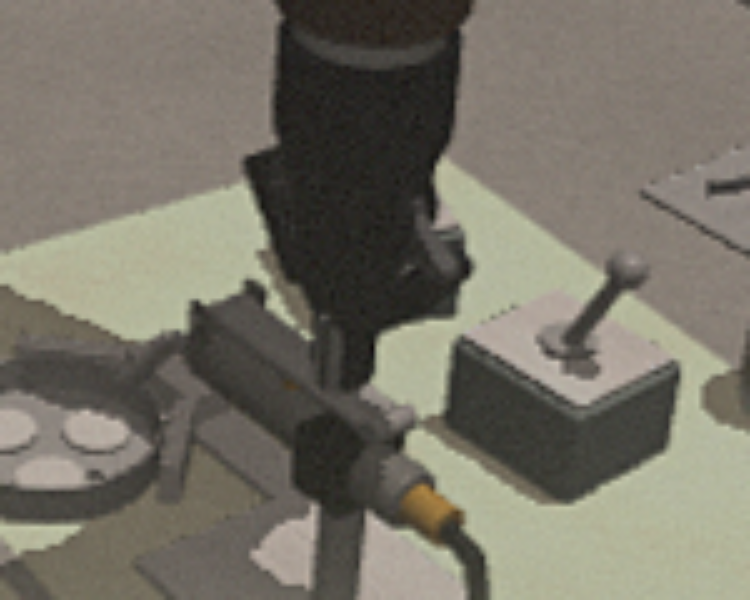

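View pics/t16c.png

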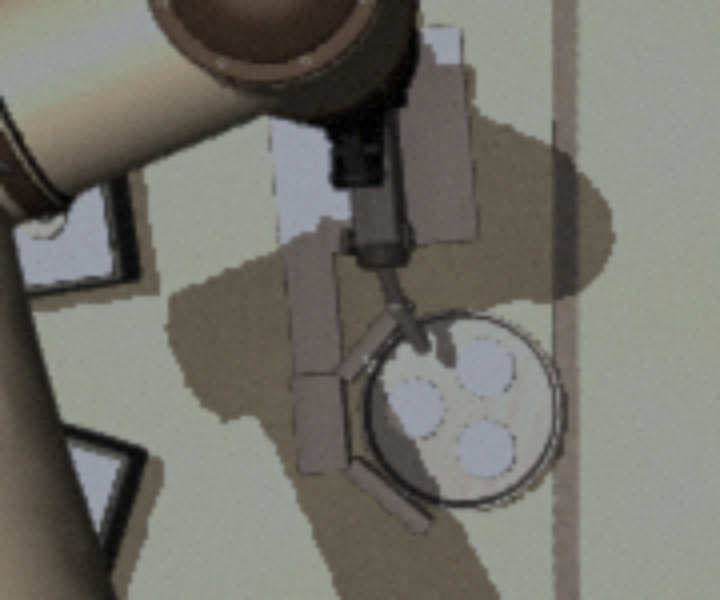

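Lever fully down with the hard stop felt at 20 N, held for more than 1.2 s. The top view shows the whole dish for the first time, so I'll measure its centre against the nest before releasing.

```bash
python3 -c "
from h import *
np.set_printoptions(precision=1,suppress=True)
d=load('t16')
print(ray(d,(365+567)/8+200,(313+508)/8+180,24), ray(d,365/4+200,282,24),ray(d,567/4+200,282,24),ray(d,316.3,313/4+180,24),ray(d,316.3,508/4+180,24))
X=cloud(d);Z=X[...,2]
m=(Z>15)&(Z<32); 
def fit(z0):
    vs,us=np.nonzero(m[255:312,296:345]); P=X[255:312,296:345][vs,us][:,:2]
    return P
P=fit(0); c=np.array([485,57.]); 
from scipy.optimize import least_squares
for it in range(8):
    r=np.hypot(*(P-c).T); k=(abs(r-58.5)<5)
    c=least_squares(lambda q:np.hypot(*(P[k]-q).T)-58.5,c,loss='soft_l1').x
print('rim fit',c,k.sum())
"

```

```text
[489.9  54.6  24. ] [491.5 114.1  24. ] [491.3  -4.6  24. ] [547.2  54.9  24. ] [432.8  55.3  24. ]
rim fit [491.3  60. ] 222
```

The dish centre is about (490, 55–60) against the nest at (490.6, 58), so it's home. Releasing the trigger.

```bash
python3 -m jog '[{"hand":0,"dx":0,"dy":0,"dz":-8,"rx":0,"ry":0,"rz":0},{"hand":0,"dx":0,"dy":0,"dz":-12,"rx":0,"ry":0,"rz":0},{"hand":0,"dx":0,"dy":0,"dz":-20,"rx":0,"ry":0,"rz":0},{"hand":0,"dx":0,"dy":0,"dz":-30,"rx":0,"ry":0,"rz":0},{"hand":0,"dx":0,"dy":0,"dz":-25,"rx":0,"ry":0,"rz":0}]'; python3 -m jog '[{"hand":0,"dx":0,"dy":0,"dz":0,"rx":0,"ry":0,"rz":-0.07},{"hand":0,"dx":0,"dy":0,"dz":0,"rx":0,"ry":0,"rz":0}]'; python3 -c "
from h import *
to([680,307,240],-171.5)
d=grab('scene','s17'); c=cv2.resize(d['img'][150:270,300:450,::-1],None,fx=5,fy=5);cv2.imwrite('pics/s17c.png',c)"
```

```text
clock: 18.35
position: [668.5, 103.5, 226.9]
ee_rot: [-0.04, 0.999, -0.0, -0.002]
contact_force: [0.5, 0.7, -0.2]
gripper_width: -0.0
clock: 18.52
position: [669.4, 104.0, 227.9]
ee_rot: [-0.075, 0.997, 0.001, 0.0]
contact_force: [0.5, 0.2, -1.5]
gripper_width: -0.3
clk 18.52 pos [669.4 104.  227.9] yawx -171.35 tilt 0.08 F [ 0.5  0.2 -1.5] w -0.3
tool shift [-41.  199.1 -11.9]
rz 0.003
```

View pics/s17c.png

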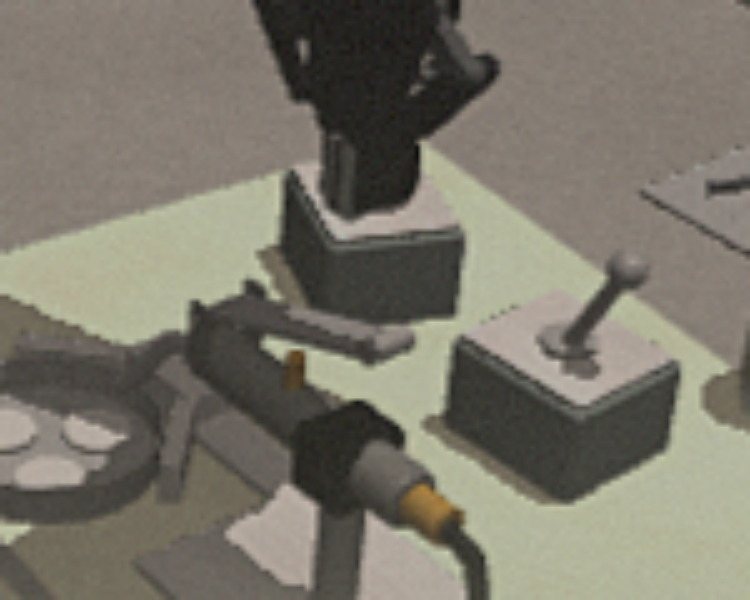

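The lever has sprung back and the toggle is still on. Now to the far (+x) side of the ball.

```bash
python3 -m jog '[{"hand":0,"dx":-6,"dy":33,"dz":-2,"rx":0,"ry":0,"rz":0},{"hand":0,"dx":-6,"dy":33,"dz":-2,"rx":0,"ry":0,"rz":0},{"hand":0,"dx":-6,"dy":33,"dz":0,"rx":0,"ry":0,"rz":0},{"hand":0,"dx":-6,"dy":33,"dz":0,"rx":0,"ry":0,"rz":0},{"hand":0,"dx":-6,"dy":33,"dz":0,"rx":0,"ry":0,"rz":0}]';python3 -m jog '[{"hand":0,"dx":-6,"dy":33,"dz":0,"rx":0,"ry":0,"rz":0},{"hand":0,"dx":0,"dy":0,"dz":0,"rx":0,"ry":0,"rz":0},{"hand":0,"dx":0,"dy":0,"dz":0,"rx":0,"ry":0,"rz":0}]'; python3 -c "
from h import *
to([674,306.5,109],-171.5)"
```

```text
clock: 18.98
position: [673.4, 272.4, 228.1]
ee_rot: [-0.074, 0.997, -0.001, -0.002]
contact_force: [0.9, -0.4, -1.0]
gripper_width: 0.1
clock: 19.23
position: [674.1, 306.6, 227.2]
ee_rot: [-0.076, 0.997, -0.001, -0.003]
contact_force: [0.2, -0.1, 0.3]
gripper_width: 0.0
clk 19.23 pos [674.1 306.6 227.2] yawx -171.33 tilt 0.35 F [ 0.2 -0.1  0.3] w 0.0
tool shift [-5.000e-01  1.000e-01  1.182e+02]
rz 0.003
```

```bash
python3 -m jog '[{"hand":0,"dx":0,"dy":0,"dz":25,"rx":0,"ry":0,"rz":0},{"hand":0,"dx":0,"dy":0,"dz":25,"rx":0,"ry":0,"rz":0},{"hand":0,"dx":0,"dy":0,"dz":25,"rx":0,"ry":0,"rz":0},{"hand":0,"dx":0,"dy":0,"dz":25,"rx":0,"ry":0,"rz":0},{"hand":0,"dx":0,"dy":0,"dz":15,"rx":0,"ry":0,"rz":0}]';python3 -m jog '[{"hand":0,"dx":0,"dy":0,"dz":3,"rx":0,"ry":0,"rz":0},{"hand":0,"dx":0,"dy":0,"dz":0,"rx":0,"ry":0,"rz":0},{"hand":0,"dx":0,"dy":0,"dz":0,"rx":0,"ry":0,"rz":0}]'; python3 -c "
from h import *
to([653,303.5,110],-171.5)
d=grab('scene','s18'); c=cv2.resize(d['img'][150:270,360:510,::-1],None,fx=5,fy=5);cv2.imwrite('pics/s18c.png',c)"
```

```text
clock: 19.65
position: [673.5, 302.3, 111.0]
ee_rot: [-0.073, 0.997, -0.002, -0.004]
contact_force: [-1.3, -0.7, 0.6]
gripper_width: 0.3
clock: 19.9
position: [676.2, 304.3, 113.5]
ee_rot: [-0.074, 0.997, -0.0, 0.0]
contact_force: [-1.2, -0.1, 0.1]
gripper_width: -0.1
clk 19.90 pos [676.2 304.3 113.5] yawx -171.46 tilt 0.04 F [-1.2 -0.1  0.1] w -0.1
tool shift [23.   2.7  3.5]
rz 0.001
```

View pics/s18c.png

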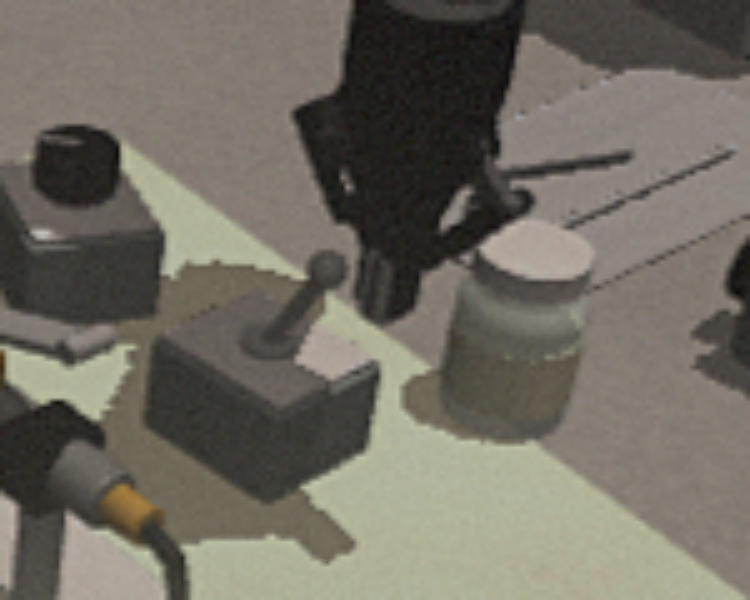

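The fingertips are just beyond the ball on the +x side, with the jar clear. Pushing back.

```bash
python3 -m jog '[{"hand":0,"dx":6,"dy":1,"dz":2,"rx":0,"ry":0,"rz":0},{"hand":0,"dx":6,"dy":1,"dz":0,"rx":0,"ry":0,"rz":0},{"hand":0,"dx":5,"dy":0,"dz":0,"rx":0,"ry":0,"rz":0},{"hand":0,"dx":4,"dy":0,"dz":0,"rx":0,"ry":0,"rz":0}]';python3 -m jog '[{"hand":0,"dx":4,"dy":0,"dz":-1,"rx":0,"ry":0,"rz":0},{"hand":0,"dx":4,"dy":0,"dz":-1,"rx":0,"ry":0,"rz":0}]';python3 -m jog '[{"hand":0,"dx":3,"dy":0,"dz":-1.5,"rx":0,"ry":0,"rz":0},{"hand":0,"dx":3,"dy":0,"dz":-1.5,"rx":0,"ry":0,"rz":0}]'; python3 -m jog '[{"hand":0,"dx":3,"dy":0,"dz":-1,"rx":0,"ry":0,"rz":0},{"hand":0,"dx":3,"dy":0,"dz":-1,"rx":0,"ry":0,"rz":0}]'
```

```text
clock: 20.28
position: [656.5, 304.5, 113.3]
ee_rot: [-0.076, 0.997, 0.001, 0.004]
contact_force: [7.6, -0.1, 4.0]
gripper_width: -0.3
clock: 20.45
position: [649.8, 303.6, 116.6]
ee_rot: [-0.076, 0.997, 0.001, 0.005]
contact_force: [6.0, 0.3, 5.8]
gripper_width: -0.2
clock: 20.62
position: [643.0, 302.5, 119.2]
ee_rot: [-0.075, 0.997, 0.001, 0.004]
contact_force: [4.2, -0.8, 5.4]
gripper_width: 0.2
clock: 20.78
position: [636.5, 301.5, 120.9]
ee_rot: [-0.075, 0.997, 0.001, 0.003]
contact_force: [4.2, -0.3, 6.0]
gripper_width: -0.1
```

```bash
python3 -m jog '[{"hand":0,"dx":3,"dy":0,"dz":0,"rx":0,"ry":0,"rz":0},{"hand":0,"dx":3,"dy":0,"dz":0,"rx":0,"ry":0,"rz":0}]';python3 -m jog '[{"hand":0,"dx":3,"dy":0,"dz":0,"rx":0,"ry":0,"rz":0},{"hand":0,"dx":3,"dy":0,"dz":0,"rx":0,"ry":0,"rz":0},{"hand":0,"dx":3,"dy":0,"dz":0,"rx":0,"ry":0,"rz":0},{"hand":0,"dx":3,"dy":0,"dz":0,"rx":0,"ry":0,"rz":0},{"hand":0,"dx":0,"dy":0,"dz":0,"rx":0,"ry":0,"rz":0}]'; python3 -c "
from h import *
to([653,303.5,110],-171.5)
d=grab('scene','s19'); c=cv2.resize(d['img'][150:270,360:510,::-1],None,fx=5,fy=5);cv2.imwrite('pics/s19c.png',c)"
```

```text
clock: 20.95
position: [630.1, 300.7, 120.5]
ee_rot: [-0.075, 0.997, 0.001, 0.003]
contact_force: [2.8, 0.9, 6.0]
gripper_width: -0.6
clock: 21.37
position: [615.0, 297.5, 116.5]
ee_rot: [-0.075, 0.997, -0.001, -0.002]
contact_force: [-0.8, 0.8, -0.3]
gripper_width: 0.4
clk 21.37 pos [615.  297.5 116.5] yawx -171.41 tilt 0.25 F [-0.8  0.8 -0.3] w 0.4
tool shift [-38.5   0.3   6.3]
rz 0.002
```

View pics/s19c.png

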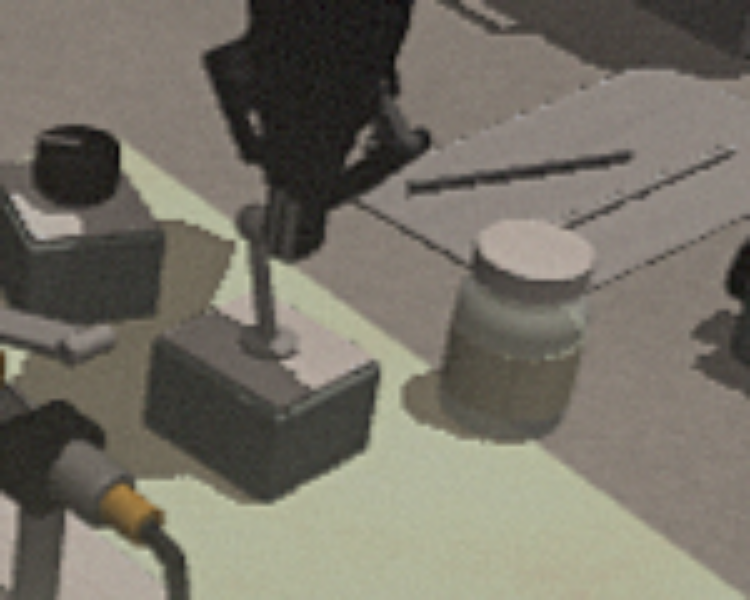

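It snapped back, with no contact force left. I'll retreat +x and up and verify everything.

```bash
python3 -m jog '[{"hand":0,"dx":-15,"dy":0,"dz":0,"rx":0,"ry":0,"rz":0},{"hand":0,"dx":-10,"dy":0,"dz":-25,"rx":0,"ry":0,"rz":0},{"hand":0,"dx":0,"dy":0,"dz":-35,"rx":0,"ry":0,"rz":0},{"hand":0,"dx":0,"dy":0,"dz":-35,"rx":0,"ry":0,"rz":0},{"hand":0,"dx":0,"dy":0,"dz":-25,"rx":0,"ry":0,"rz":0}]'; python3 -m jog '[{"hand":0,"dx":0,"dy":35,"dz":-20,"rx":0,"ry":0,"rz":0},{"hand":0,"dx":0,"dy":35,"dz":0,"rx":0,"ry":0,"rz":0},{"hand":0,"dx":0,"dy":35,"dz":0,"rx":0,"ry":0,"rz":0},{"hand":0,"dx":0,"dy":35,"dz":0,"rx":0,"ry":0,"rz":0},{"hand":0,"dx":0,"dy":0,"dz":0,"rx":0,"ry":0,"rz":0}]'; python3 -c "
from h import *
np.set_printoptions(precision=1,suppress=True)
to(None)
d=grab('scene','s20'); print('off pred',proj(d,[577.5,292.2,119.4])); c=cv2.resize(d['img'][150:270,290:450,::-1],None,fx=5,fy=5);cv2.imwrite('pics/s20c.png',c)
d=grab('top','t20')"
```

```text
clock: 21.83
position: [642.2, 301.8, 240.1]
ee_rot: [-0.075, 0.997, -0.0, 0.001]
contact_force: [0.3, 0.5, 0.6]
gripper_width: -0.0
clock: 22.25
position: [618.3, 446.0, 254.7]
ee_rot: [-0.078, 0.997, -0.0, -0.002]
contact_force: [0.3, -0.2, -1.6]
gripper_width: -0.1
clk 22.25 pos [618.3 446.  254.7] yawx -171.09 tilt 0.18 F [ 0.3 -0.2 -1.6] w -0.1
off pred [407.  193.2]
```

View pics/s20c.png

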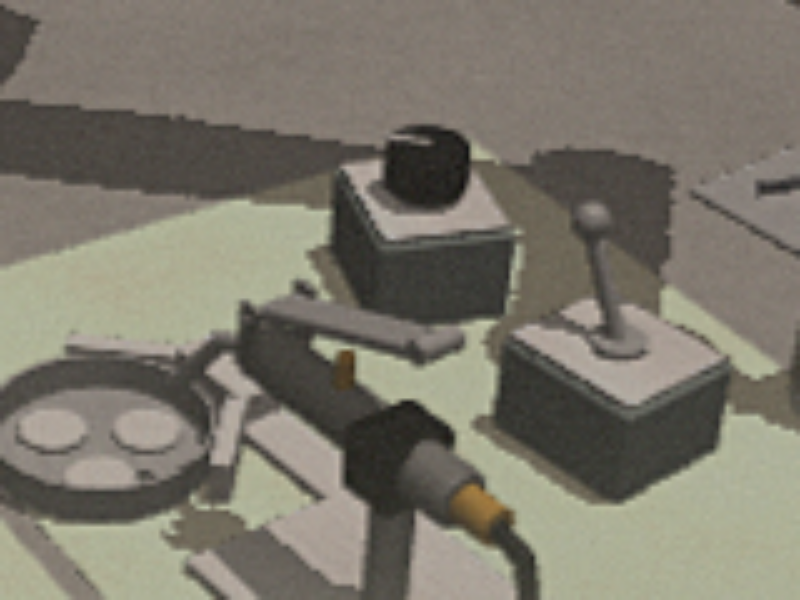

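View pics/t20.png

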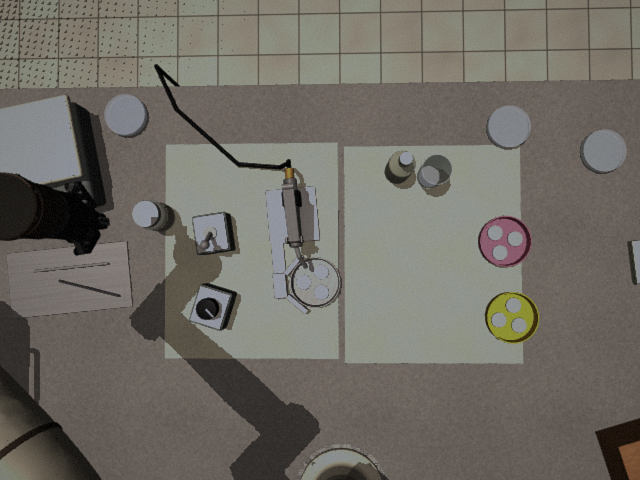

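View pics/s20.png

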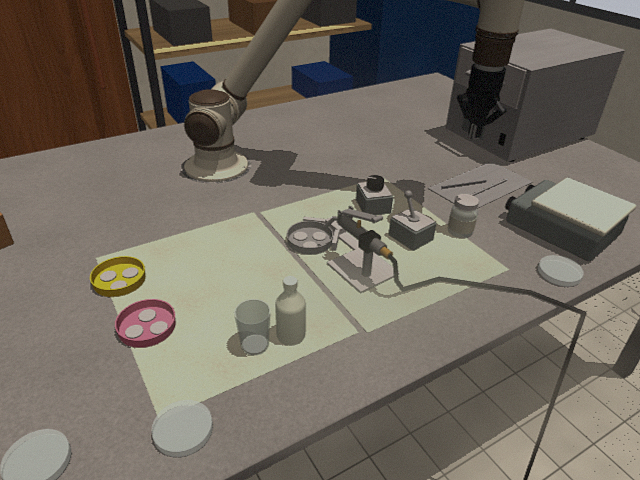

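Scene view: the toggle ball is at (408,193) against a predicted "off" at (407,193), and the lever is raised. The knob, jar, bottle and beaker sit at their first pixels. Top view: the dish is at (316,282), in the V. The gripper is in free air, so I'm handing in.

```bash
python3 -c "
from h import *
a=load('top0')['img'].astype(int);b=load('t20')['img'].astype(int)
for n,(x0,y0,x1,y1) in dict(knob=(195,295,222,322),bottlebeaker=(385,145,455,195),jar=(130,198,165,232)).items(): print(n,abs(a-b)[y0:y1,x0:x1].mean().round(1))
print(arm.job_done())"
```

```text
knob 4.0
bottlebeaker 3.9
jar 6.0
the job is handed in; nothing more can be done
None
```

I did all five steps in order and handed the job in at about 22 s on the clock; the hand-in reports no verdict.

- **Dish:** I slid it along the bench, caged between the open fingers, into the V stop. It first touched only the near wall, so I eased it sideways until the push rose stiffly to 31 N. Measured later, its centre was at (490–491, 55–60) mm against my nest estimate of (490.6, 58). My dish measurements differ by about 5 mm, within the 12 mm limit, and in the last top picture it was still in the V.
- **Toggle on:** It snapped over, and the ball then appeared exactly where the "on" position was predicted in the image.
- **Trigger:** I pressed it to the hard stop, with the fingertip at 138.8 mm and about 20 N, and held it there for about 1.3 s. It sprang back when released.
- **Toggle off:** The ball ended at pixel (408, 193) against (407, 193) predicted.
- **Bystanders:** The knob, beaker, bottle and jar showed no visible change against the first pictures. At the end the gripper was in free air with no significant contact force.

No final check failed. One thing was unexpected: pushing the toggle on took up to about 16 N sideways plus a similar vertical force, more than the stated 3–6 N. I took it for friction and added a little lift, after which it moved easily.

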